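Empty the offcut hoppers and sweep the welding plate clear

ROBOT

A 6-joint arm with a two-finger parallel gripper is mounted at the origin on the work surface. World frame = base frame: x ahead of the robot, y to its left, z up, the work surface at z = 0. Lengths are in m, angles in rad, forces in N, time in s.
With the tool pointing down it reaches from about 0.35 to 0.95 m from the base axis. Payload 17.4 kg.
Tool frame: the origin (TCP) lies midway between the tips of the shut fingers; the grasp point (between the pads) lies 19 mm behind it; z points along the fingers, y is the line along which they close (so a half turn about z gives the same grasp; the last joint's range is limited). The gripper opens to 93 mm and grips with 3 to 60 N. Pads are 15 mm wide; open, the fingers measure 128 mm over their backs; the gripper's body (75 mm by 188 mm) begins 65 mm behind the grasp point.
Start: joints at [-1.184, 0.116, 1.442, -0, 1.584, -0.038], TCP at [0.278, -0.615, 0.189] pointing down, gripper open.
Joint ranges: [-2.83, 2.83], [-0.83, 2.19], [0.07, 2.5], [-1.14, 4.28], [0.01, 3], [-2.97, 2.97]. Speed limits (rad/s): [1.89, 1.89, 2.22, 3.14, 3.14, 3.14].

INTERFACE

Orientations are given as a rotation vector (axis times angle).
In Python, from bench import telemetry, snapshot, job gives the robot as it stands. The module is installed in compiled form; this text tells all that it offers.
- The arm moves only by the tool apply_moves, never from a script. Its argument "deltas" is a list of rows, each an object of numbers: "gripper": the opening, from 0 (shut) to 1 (fully open); "x", "y", "z": the shift along the tool's x, y, z as a fraction of full scale; "spin": the turn about the tool's z as a fraction of full scale. In form: [{"gripper": .., "x": .., "y": .., "z": .., "spin": ..}, ...]. A call has 1 to 5 rows; each row shifts and turns the commanded pose from where the row before left it, along the tool's axes as they then stand; what a row does not reach is not made up. Full scale, the value 1, is 200 mm for a shift and 180 degrees for a turn. A row lasts 1/10 s, in which the tool goes at most 50 mm and 8.59 degrees, less where a joint would pass 70% of its speed; a pose out of reach is approached as far as the arm can. A call with a number of a shift or a turn outside -1 to 1 is refused whole. A call with a gripper value outside its range is refused whole. The fingers move at their own pace and stop on an object; "newtons" is the grip in N (left out, the last holds). Time passes only in rows, so rows that do not move let the fingers close. It gives the time, the measured TCP pose, the force, the opening and the grip force at its end, in the units of the state.
- telemetry.get_obs(): the state, without advancing time (a new reading comes with each control period).
- snapshot(name): name is "scene" or "top" or "wrist"; returns a dict with "pixels" (400x640x3 uint8, red, green, blue), "z_map" (400x640 float32, m along the optical axis (not along the pixel's ray), 0 where there is no reading), "fx", "fy", "cx", "cy" (pixels), "k1" (the pictures are not rectified: a ray, as slopes to the right and down, at radius r is drawn at 1 + k1 r^2 times it, then the intrinsics apply), "R" (3x3) and "t" (3): a world point X has camera coordinates R X + t. Camera axes: x right, y down, z forward; pixel columns grow to the right and rows downward; lengths in m; the calibration is good to about 2 mm. A picture is of the moment at which its call begins.
- job.finish_job(): hands the job in; it is judged then, once.
The state is a dict: "time_s": time; "joints": joint angles; "dq": joint speeds; "tau": joint torques, N m; "position": TCP position; "tcp_rot": TCP orientation; "contact_force": force on the tool from outside, world axes, zero at the start; "torque": the same for the moment, N m; "gripper_width": finger opening in m; "grasp_force": force on a finger pad.
Only numpy, scipy, OpenCV 4.12 (cv2) and the standard library are available. Lean on these libraries where they do the work, as an engineer would, in place of code of your own. Each camera call takes 0.05 s, during which the arm holds its last target. There are 200 camera calls.

TASK

Clear the welding plate of tube offcuts. First pull both tilt-out hoppers forward to their stops, so that both stand tipped and all their offcuts have slid out onto the plate, and only then swing both back upright; then take the scraper from its rubber pad and with it sweep every offcut off the open end of the plate into the scrap tray, and stand the scraper back upright on its pad. Do not touch the offcuts with the gripper or arm, and leave the other things on the bench alone.

Things in the scene. Friction and masses are not known exactly. Their poses are not given: they have to be found in the camera images.
- plate: raised, smooth steel welding plate with round holes (offcuts slide easily on it), 310 x 320 mm, its top 50 mm above the bench. Origin: centre of its underside. 20 mm high dark fences run along its own y on its near and far edges; the clear strip between them reaches from x = -128 to +128 mm. Its end at y = -160 mm has no fence and drops into the scrap tray; at its other end (y = +115 mm at the plate's top) the foot of the hoppers' chute begins. Fixed.
- tray: dark steel open scrap tray on the bench, against the open end of the plate, axes parallel to the plate's (x along that edge). 290 (x) x 170 (y) mm outside, 90 mm high walls, but only 45 mm on the side towards the plate (+y), 4 mm walls, 5 mm floor. Origin: centre of its underside, on the bench. Fixed.
- stand: grey fixed stand that carries the two tilt-out hoppers side by side at the plate's other end. Origin on the bench right below the middle of the hoppers' hinge line; its x runs along the hinge, its -y points towards the plate (axes parallel to the plate's). In front of the hinge a 262 mm wide white, slick plastic chute slopes at 36 degrees down to the plate, its foot 135 mm in front (-y) of the hinge, with 30 mm side guards.
- hopper_hinge (a point): middle of the hoppers' common hinge line, 160 mm above the bench (110 mm above the plate); axes as the stand's.
- hopper_a (a joint): one of the two grey hoppers, nearer the robot (63 mm to -x of the stand's middle), 120 mm wide, open on top: 0 = upright at rest, grows as it is pulled forward over the plate, 1.414 rad (81 degrees) = its stop, where its slick front wall is a 36 degree chute; at rest that wall leans out, its lip 64 mm in front of and 64 mm above the hinge line. Stiff hinge (0.4 N m, up to 8 N at the handle): stays where left.
- handle_a (a point): middle of that hopper's round bar handle, 14 mm thick, 72 mm long between its two legs, parallel to the hinge. At rest 110 mm behind (+y of the stand) and 135 mm above the hinge line (295 mm above the bench); it moves with the hopper on an arc of 174 mm radius, and at the stop it is 116 mm in front of and 130 mm above the hinge line. It can turn within the fingers. The hopper's back wall ends 45 mm short of the bar.
- hopper_b (a joint): one of the two grey hoppers, farther from the robot (63 mm to +x of the stand's middle), 120 mm wide, open on top: 0 = upright at rest, grows as it is pulled forward over the plate, 1.414 rad (81 degrees) = its stop, where its slick front wall is a 36 degree chute; at rest that wall leans out, its lip 64 mm in front of and 64 mm above the hinge line. Stiff hinge (0.4 N m, up to 8 N at the handle): stays where left.
- handle_b (a point): middle of that hopper's round bar handle, 14 mm thick, 72 mm long between its two legs, parallel to the hinge. At rest 110 mm behind (+y of the stand) and 135 mm above the hinge line (295 mm above the bench); it moves with the hopper on an arc of 174 mm radius, and at the stop it is 116 mm in front of and 130 mm above the hinge line. It can turn within the fingers. The hopper's back wall ends 45 mm short of the bar.
- scraper: hand scraper standing upright: a length of aluminium box section, 120 mm long (its x), 20 mm thick (y), 60 mm high, with flat faces, and above it a black upright handle. Origin: middle of the box section's underside. The handle is a post 36 mm (x) by 24 mm (y), set 25 mm to its -y from the section's middle, its faces from 68 to 150 mm above the underside; 0.4 kg.
- scraper_grip (a point): point in the middle of the scraper's handle, 115 mm above the scraper's underside and 25 mm to the scraper's -y of its origin.
- pad: black rubber parking pad for the scraper, 160 (x) x 100 (y) x 4 mm, flat on the bench on the robot's side of the plate, left or right; at the start the scraper stands on it, handle side towards the robot. Origin: centre of its underside. Fixed.
- bin_offcut0: offcut of bright rectangular aluminium tube, 62 x 40 x 30 mm (x, y, z as built; it may come to lie on any face), about 90 g; origin: centre of the face that is its underside as built, so the piece's middle is 15 mm along its own +z. In one of the hoppers at the start; may be absent.
- bin_offcut1: offcut of bright rectangular aluminium tube, 66 x 36 x 26 mm (x, y, z as built; it may come to lie on any face), about 90 g; origin: centre of the face that is its underside as built, so the piece's middle is 13 mm along its own +z. In one of the hoppers at the start; may be absent.
- bin_offcut2: offcut of bright rectangular aluminium tube, 62 x 40 x 30 mm (x, y, z as built; it may come to lie on any face), about 90 g; origin: centre of the face that is its underside as built, so the piece's middle is 15 mm along its own +z. In one of the hoppers at the start; may be absent.
- bin_offcut3: offcut of bright rectangular aluminium tube, 66 x 36 x 26 mm (x, y, z as built; it may come to lie on any face), about 90 g; origin: centre of the face that is its underside as built, so the piece's middle is 13 mm along its own +z. In one of the hoppers at the start; may be absent.
- offcut0: offcut of bright rectangular aluminium tube, 66 x 36 x 26 mm (x, y, z as built; it may come to lie on any face), about 90 g; origin: centre of the face that is its underside as built, so the piece's middle is 13 mm along its own +z. Lying on the welding plate at the start; may be absent.
- offcut1: offcut of bright rectangular aluminium tube, 62 x 40 x 30 mm (x, y, z as built; it may come to lie on any face), about 90 g; origin: centre of the face that is its underside as built, so the piece's middle is 15 mm along its own +z. Lying on the welding plate at the start; may be absent.
- offcut2: offcut of bright rectangular aluminium tube, 66 x 36 x 26 mm (x, y, z as built; it may come to lie on any face), about 90 g; origin: centre of the face that is its underside as built, so the piece's middle is 13 mm along its own +z. Lying on the welding plate at the start; may be absent.
- offcut3: offcut of bright rectangular aluminium tube, 62 x 40 x 30 mm (x, y, z as built; it may come to lie on any face), about 90 g; origin: centre of the face that is its underside as built, so the piece's middle is 15 mm along its own +z. Lying on the welding plate at the start; may be absent.
- square: magnetic welding square, dark L, 100 mm, lying behind the plate. Bystander, loose; origin in the middle of its underside (hammer and clamp: on the handle or bar). Leave alone.
- hammer: hammer lying beside the hopper, left of it. Bystander, loose; origin in the middle of its underside (hammer and clamp: on the handle or bar). Leave alone.
- spray: spray can, 60 mm wide, 170 mm high, standing on the robot's side at the place where the pad is not. Bystander, loose; origin in the middle of its underside (hammer and clamp: on the handle or bar). Leave alone.
- tin: steel cup, 80 mm wide, 100 mm high, behind the plate. Bystander, loose; origin in the middle of its underside (hammer and clamp: on the handle or bar). Leave alone.
- clamp: bar clamp, 240 mm, lying beside the tray, right of it. Bystander, loose; origin in the middle of its underside (hammer and clamp: on the handle or bar). Leave alone.

How it is judged:
On the way, in this order (a step that is already met when the one before it is completed fails the run):
1. both hoppers are at their forward stops (above 1.35 rad) together and all their offcuts have left them (value of joint each of hopper_a, hopper_b above 1.35 rad and y of each of bin_offcut0, bin_offcut1, bin_offcut2, bin_offcut3 in the frame of stand below -0.085 m), for 0.2 s.
2. both empty hoppers are back upright (below 0.1 rad) (value of joint each of hopper_a, hopper_b below 0.1 rad), for 0.2 s.
3. the scraper has been taken off its pad and set on the welding plate (x of scraper in the frame of plate between -0.13 and 0.13 m and y of scraper in the frame of plate above -0.18 m and z of scraper in the frame of plate below 0.08 m), for 0.1 s.
4. all offcuts are in the scrap tray (x of bin_offcut0 in the frame of tray between -0.142 and 0.142 m and y of bin_offcut0 in the frame of tray between -0.083 and 0.083 m and z of each of bin_offcut0, bin_offcut1, bin_offcut2, bin_offcut3, offcut0, offcut1, offcut2, offcut3 in the frame of tray below 0.1 m and x of bin_offcut1 in the frame of tray between -0.142 and 0.142 m and y of bin_offcut1 in the frame of tray between -0.083 and 0.083 m and x of bin_offcut2 in the frame of tray between -0.142 and 0.142 m and y of bin_offcut2 in the frame of tray between -0.083 and 0.083 m and x of bin_offcut3 in the frame of tray between -0.142 and 0.142 m and y of bin_offcut3 in the frame of tray between -0.083 and 0.083 m and x of offcut0 in the frame of tray between -0.142 and 0.142 m and y of offcut0 in the frame of tray between -0.083 and 0.083 m and x of offcut1 in the frame of tray between -0.142 and 0.142 m and y of offcut1 in the frame of tray between -0.083 and 0.083 m and x of offcut2 in the frame of tray between -0.142 and 0.142 m and y of offcut2 in the frame of tray between -0.083 and 0.083 m and x of offcut3 in the frame of tray between -0.142 and 0.142 m and y of offcut3 in the frame of tray between -0.083 and 0.083 m), for 0.2 s.
At the end, for the whole second after the job is handed in: every offcut lies inside the tray's walls (its origin less than 100 mm above the bench); both hoppers are upright (below 0.1 rad); the scraper stands upright (within 0.12 rad) on its pad, the middle of its underside within 50 mm of the pad's centre, released and at rest (all of step 2 and all of step 4 and horizontal distance between scraper and pad below 0.05 m and angle between scraper's own z axis and vertical below 0.12 rad and height (world z) of scraper below 0.02 m and linear speed of scraper below 0.02 m/s); the robot touches nothing.
It fails at once if the gripper or arm pushes on an offcut (more than 1.5 N) (contact force between any of the fingers, the arm and bin_offcut0 above 1.5 N or contact force between any of the fingers, the arm and bin_offcut1 above 1.5 N or contact force between any of the fingers, the arm and bin_offcut2 above 1.5 N or contact force between any of the fingers, the arm and bin_offcut3 above 1.5 N or contact force between any of the fingers, the arm and offcut0 above 1.5 N or contact force between any of the fingers, the arm and offcut1 above 1.5 N or contact force between any of the fingers, the arm and offcut2 above 1.5 N or contact force between any of the fingers, the arm and offcut3 above 1.5 N).
It fails at once if a bystander is moved more than 30 mm (distance of any of square, hammer, spray, tin, clamp from where it was at the start of the episode above 0.03 m).
Of bin_offcut0, bin_offcut1, bin_offcut2, bin_offcut3 only 2 to 4 are there at a start; the rules pass over those that are not, and their reading is None.
Of offcut0, offcut1, offcut2, offcut3 only 2 to 4 are there at a start; the rules pass over those that are not, and their reading is None.
At some moment in a run one of offcut0, offcut1, offcut2, offcut3 may be knocked a few centimetres aside while the robot is not near it.
Once in a run the grip may slacken for a moment while it holds something.
It also fails if it takes over 208 s, if anything falls off the work surface, if the arm or the gripper's body presses on something with over 40 N, if the wrist force passes 120 N, or if a joint passes its speed limit or range.

## Working session

There is one attempt and no reset: what is moved stays moved. The work goes in short steps, Python scripts to look and compute and a tool call to move; the robot and the scene stay as the last step left them, time stands still between calls to the robot, and variables do not carry over. Pictures are saved under pics/ and viewed, at most 14 in all, crops included, and the job is handed in when it is done.

Besides the shell and the picture viewer there is one more tool, called as name(argument=value, ...) on one line, values as JSON. apply_moves: Moves the arm, as the interface text tells. Shift numbers are shares of 200 mm and turn numbers shares of 180 degrees, none past 1 either way. Its arguments: {"type":"object","properties":{"deltas":{"type":"array"},"newtons":{"type":"number"}},"required":["deltas"]}

```bash
mkdir -p pics
cat > h.py <<'E'
import numpy as np, cv2
from bench import telemetry, snapshot
from scipy.spatial.transform import Rotation as Ro
def snap(n,save=None):
    s=snapshot(n)
    if save: cv2.imwrite(f'pics/{save}.png',s['pixels'][:,:,::-1])
    return s
def cloud(s):
    h,w=s['z_map'].shape; u,v=np.meshgrid(np.arange(w),np.arange(h))
    K=np.array([[s['fx'],0,s['cx']],[0,s['fy'],s['cy']],[0,0,1.]])
    p=cv2.undistortPoints(np.stack([u,v],-1).reshape(-1,1,2).astype(np.float64),K,np.array([s['k1'],0,0,0,0.])).reshape(h,w,2)
    z=s['z_map'][...,None]; X=np.concatenate([p*z,z],-1)
    W=(X-np.array(s['t']))@np.array(s['R'])
    W[s['z_map']==0]=np.nan
    return W
E
python3 - <<'E'
from h import *
for n in('scene','top'):
    s=snap(n,n+'0'); R=np.array(s['R']); print(n,s['fx'],s['k1'],-R.T@np.array(s['t']),R.round(2).tolist())
o=telemetry.get_obs();print(o)
E
```

```text
scene 369.8932805849802 -0.0423210156975182 [ 1.1680628  -0.36381178  1.02528144] [[0.45, 0.89, 0.01], [0.68, -0.34, -0.65], [-0.58, 0.3, -0.76]]
top 465.7379677548504 -0.11910660560333147 [ 0.3615743  -0.0547663   1.59834785] [[-0.02, -1.0, 0.0], [-0.99, 0.02, -0.12], [0.12, -0.01, -0.99]]
{'time_s': 0.1, 'joints': array([-1.18380459e+00,  1.16437242e-01,  1.44219381e+00,  1.49904231e-05,
        1.58399277e+00, -3.77744243e-02]), 'dq': array([-4.77975265e-04, -1.62691231e-03, -1.21506117e-03, -5.25586049e-06,
       -8.92709809e-05, -1.35161429e-04]), 'tau': array([ 9.04394146e-04, -7.22890949e+01, -6.23864579e+01,  7.80497678e-02,
        2.28444213e-02, -5.29356271e-05]), 'position': array([ 0.27810529, -0.61481549,  0.18818243]), 'tcp_rot': array([-3.07001006e+00, -6.62002099e-01,  2.58116697e-04]), 'contact_force': array([-0.26542218, -0.23824258,  0.16833161]), 'torque': array([ 0.04543739, -0.01232419,  0.00256715]), 'grasp_force': 0.0, 'gripper_width': 0.09322101685392199}
```

View pics/top0.png

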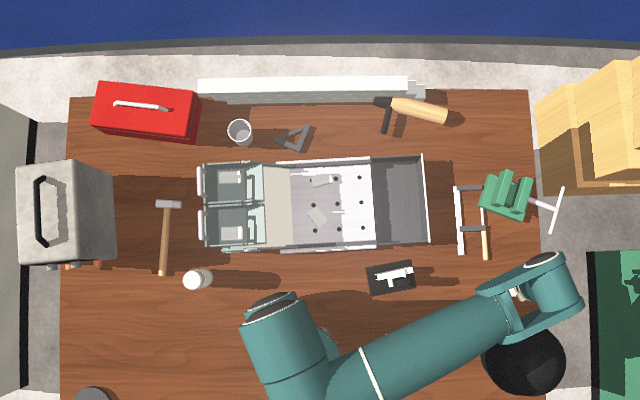

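View pics/scene0.png

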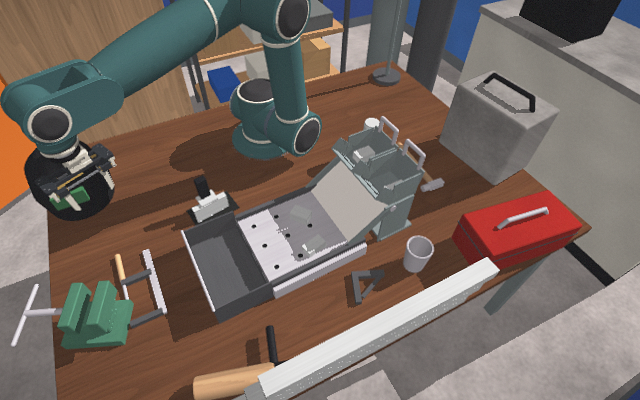

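The top view shows the handle bars at about (200,180) and (202,232), the plate at x 280–375 and y 155–250, and the tray at 372–428. The scraper is on its pad at (390,275), the spray can at (197,280) and the hammer at (165,235). Two offcuts are visible on the plate.

```bash
cat > m.py <<'E'
from h import *
W={n:cloud(snap(n)) for n in('scene','top')}
np.save('/tmp/W.npy',W)
# ortho height map from both (1mm)
def ortho(W,x0,x1,y0,y1,r=0.002):
    P=W.reshape(-1,3);P=P[~np.isnan(P[:,0])]
    H=np.full((int((x1-x0)/r),int((y1-y0)/r)),np.nan)
    i=((P[:,0]-x0)/r).astype(int);j=((P[:,1]-y0)/r).astype(int)
    k=(i>=0)&(j>=0)&(i<H.shape[0])&(j<H.shape[1])
    for a,b,z in zip(i[k],j[k],P[k,2]):
        if not H[a,b]>z:H[a,b]=z
    return H
for n in W:
    H=ortho(W[n],.2,.85,-.45,.55)
    im=cv2.applyColorMap(np.nan_to_num(np.clip(H/0.31*255,0,255)).astype(np.uint8),cv2.COLORMAP_TURBO)
    im[np.isnan(H)]=0
    cv2.imwrite(f'pics/ortho_{n}.png',im[::-1,::-1])
    P=W[n].reshape(-1,3)
    k=(P[:,2]>.27)&(P[:,2]<.31)&(P[:,0]>.3)&(P[:,0]<.8)&(P[:,1]>.1)&(P[:,1]<.6)
    Q=P[k]; print(n,'handle pts',len(Q))
    for q in Q[np.argsort(Q[:,0])][::max(1,len(Q)//25)]:print(q.round(3))
    m=(np.abs(P[:,2]-.05)<.004)&(P[:,0]>.3)&(P[:,0]<.8)&(P[:,1]>-.3)&(P[:,1]<.3)
    r=cv2.minAreaRect((P[m][:,:2]*1000).astype(np.float32));print('plate',r)
    m=(P[:,2]>.08)&(P[:,2]<.2)&(P[:,0]>.2)&(P[:,0]<.45)&(P[:,1]>-.3)&(P[:,1]<0)
    print('scraper',m.sum(),P[m].min(0),P[m].max(0),np.median(P[m],0))
E
python3 m.py
```

```text
scene handle pts 336
[0.413 0.263 0.291]
[0.422 0.267 0.3  ]
[0.426 0.262 0.293]
[0.43  0.264 0.287]
[0.441 0.262 0.299]
[0.45  0.263 0.297]
[0.459 0.262 0.292]
[0.472 0.271 0.302]
[0.483 0.266 0.304]
[0.491 0.263 0.271]
[0.496 0.261 0.284]
[0.498 0.266 0.288]
[0.543 0.272 0.3  ]
[0.549 0.262 0.277]
[0.552 0.269 0.3  ]
[0.556 0.266 0.301]
[0.562 0.27  0.297]
[0.572 0.27  0.296]
[0.581 0.266 0.298]
[0.591 0.265 0.302]
[0.598 0.267 0.299]
[0.607 0.275 0.303]
[0.614 0.277 0.301]
[0.619 0.266 0.273]
[0.621 0.275 0.299]
[0.624 0.277 0.285]
plate ((550.1621704101562, -26.231964111328125), (546.4612426757812, 499.27862548828125), 89.91278076171875)
scraper 102 [ 0.20031846 -0.2989564   0.08073546] [ 4.04249363e-01 -6.70180777e-05  1.86299782e-01] [ 0.21736373 -0.00705834  0.12734151]
top handle pts 329
[0.411 0.265 0.279]
[0.416 0.271 0.299]
[0.421 0.26  0.297]
[0.427 0.263 0.3  ]
[0.435 0.266 0.3  ]
[0.443 0.267 0.308]
[0.449 0.264 0.297]
[0.457 0.271 0.304]
[0.466 0.267 0.306]
[0.472 0.269 0.299]
[0.48  0.265 0.303]
[0.486 0.269 0.301]
[0.491 0.268 0.305]
[0.537 0.271 0.296]
[0.542 0.266 0.302]
[0.548 0.264 0.301]
[0.557 0.272 0.303]
[0.563 0.27  0.301]
[0.571 0.273 0.302]
[0.577 0.274 0.298]
[0.585 0.278 0.303]
[0.592 0.28  0.298]
[0.6   0.273 0.303]
[0.606 0.28  0.299]
[0.611 0.27  0.303]
[0.617 0.268 0.289]
plate ((550.52880859375, -36.824310302734375), (525.0965576171875, 498.8106384277344), 89.91136932373047)
scraper 27 [ 0.27142861 -0.29993519  0.08448723] [ 0.39912245 -0.25788849  0.14571602] [ 0.39807369 -0.29038991  0.09226336]
```

View pics/ortho_top.png

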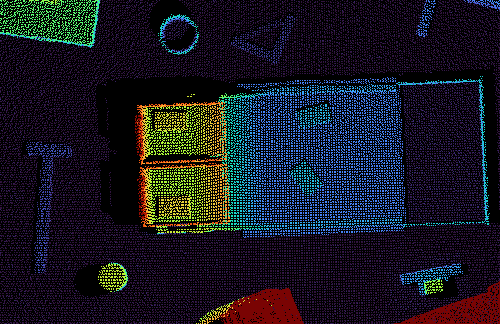

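The ortho map (2 mm/px) shows the plate and hoppers yawed about 2.5°. There is one offcut in each hopper, two on the plate at (315,115) and (305,178), and the scraper at about (432,280). Next I fit lines for the exact pose.

```bash
cat > m2.py <<'E'
from h import *
W=np.load('/tmp/W.npy',allow_pickle=True).item()
def fit(P,name):
    l=cv2.fitLine((P[:,:2]).astype(np.float32),cv2.DIST_HUBER,0,.001,.001).ravel()
    print(name,len(P),'dir deg',np.degrees(np.arctan(l[1]/l[0])).round(2),'pt',l[2:].round(4),P.min(0).round(3),P.max(0).round(3))
for n in W:
    P=W[n].reshape(-1,3);P=P[~np.isnan(P[:,0])]
    box=lambda a,b,c,d,e,f:P[(P[:,0]>a)&(P[:,0]<b)&(P[:,1]>c)&(P[:,1]<d)&(P[:,2]>e)&(P[:,2]<f)]
    print(n)
    fit(box(.40,.66,.24,.30,.288,.31),'handles')
    fit(box(.40,.515,.24,.30,.288,.31),'ha');fit(box(.525,.66,.24,.30,.288,.31),'hb')
    fit(box(.42,.67,-.45,-.40,.08,.1),'tray end')
    fit(box(.37,.45,-.23,.08,.062,.078),'near fence')
    fit(box(.64,.72,-.23,.08,.062,.078),'far fence')
    fit(box(.62,.72,-.4,-.27,.075,.098),'tray far')
    fit(box(.2,.34,-.4,-.2,.05,.075),'scraper box')
    fit(box(.2,.34,-.4,-.2,.12,.16),'scraper post')
    fit(box(.2,.40,-.42,-.2,.0025,.0075),'pad')
E
python3 m2.py
```

```text
scene
handles 246 dir deg 2.56 pt [0.523  0.2671] [0.413 0.259 0.288] [0.625 0.28  0.305]
ha 112 dir deg 2.3 pt [0.4738 0.2652] [0.413 0.259 0.288] [0.5   0.274 0.305]
hb 134 dir deg 3.0 pt [0.5881 0.2703] [0.542 0.263 0.289] [0.625 0.28  0.305]
tray end 221 dir deg 2.4 pt [ 0.5519 -0.418 ] [ 0.421 -0.427  0.088] [ 0.669 -0.41   0.1  ]
near fence 453 dir deg -89.93 pt [ 0.4051 -0.0712] [ 0.389 -0.23   0.062] [0.45  0.059 0.078]
far fence 548 dir deg -87.57 pt [ 0.6714 -0.0728] [ 0.64  -0.23   0.062] [0.684 0.075 0.078]
tray far 198 dir deg -86.91 pt [ 0.6894 -0.3332] [ 0.682 -0.4    0.075] [ 0.696 -0.27   0.094]
scraper box 328 dir deg -79.43 pt [ 0.3102 -0.3311] [ 0.26  -0.374  0.05 ] [ 0.328 -0.256  0.075]
scraper post 131 dir deg -77.46 pt [ 0.2883 -0.3191] [ 0.266 -0.338  0.12 ] [ 0.296 -0.302  0.157]
pad 306 dir deg -88.33 pt [ 0.3016 -0.3136] [ 0.201 -0.417  0.003] [ 0.346 -0.201  0.007]
top
handles 300 dir deg 2.55 pt [0.5238 0.2684] [0.412 0.258 0.289] [0.618 0.28  0.309]
ha 153 dir deg 2.11 pt [0.4527 0.2655] [0.412 0.258 0.289] [0.494 0.276 0.308]
hb 147 dir deg 3.42 pt [0.5783 0.2712] [0.537 0.264 0.289] [0.618 0.28  0.309]
tray end 197 dir deg 2.54 pt [ 0.5417 -0.418 ] [ 0.421 -0.429  0.08 ] [ 0.669 -0.409  0.099]
near fence 457 dir deg 89.02 pt [ 0.4021 -0.0812] [ 0.388 -0.227  0.062] [0.448 0.064 0.078]
far fence 372 dir deg -87.11 pt [ 0.6674 -0.1067] [ 0.64  -0.229  0.062] [0.679 0.072 0.078]
tray far 80 dir deg -87.26 pt [ 0.6832 -0.3302] [ 0.68  -0.4    0.075] [ 0.689 -0.27   0.095]
scraper box 268 dir deg -78.05 pt [ 0.2987 -0.3158] [ 0.259 -0.375  0.052] [ 0.319 -0.252  0.075]
scraper post 108 dir deg -77.76 pt [ 0.275  -0.3158] [ 0.261 -0.336  0.123] [ 0.288 -0.299  0.159]
pad 1004 dir deg 68.23 pt [ 0.3104 -0.2988] [ 0.2   -0.42   0.003] [ 0.399 -0.2    0.007]
```

apply_moves(deltas=[{"gripper":0.5,"z":-0.2,"spin":0.047},{"gripper":0.5,"z":-0.25,"spin":0.047},{"gripper":0.5,"z":-0.25,"spin":0.027},{"gripper":0.5,"z":-0.25},{"gripper":0.5,"z":-0.15}], newtons=30)

```text
schema error: expected keys gripper, x, y, z, spin
```

apply_moves(deltas=[{"gripper":0.5,"x":0.06,"y":-0.24},{"gripper":0.5,"x":0.06,"y":-0.24},{"gripper":0.5,"x":0.06,"y":-0.24},{"gripper":0.5,"x":0.06,"y":-0.24},{"gripper":0.5,"x":0.06,"y":-0.24}])

```text
schema error: expected keys gripper, x, y, z, spin
```

apply_moves(deltas=[{"gripper":0.5,"x":0.06,"y":-0.24},{"gripper":0.5,"x":0.06,"y":-0.24},{"gripper":0.5,"x":0.06,"y":-0.24},{"gripper":0.5,"x":0.06,"y":-0.24},{"gripper":0.5,"x":0.06,"y":-0.24}])

```text
schema error: expected keys gripper, x, y, z, spin
```

apply_moves(deltas=[{"gripper":0.5,"x":0.06,"y":-0.24},{"gripper":0.5,"x":0.06,"y":-0.24},{"gripper":0.5,"x":0.06,"y":-0.24},{"gripper":0.5,"x":0.06,"y":-0.24},{"gripper":0.5}])

```text
schema error: expected keys gripper, x, y, z, spin
```

All keys are required in every row.

apply_moves(deltas=[{"gripper":0.5,"x":0,"y":0,"z":-0.2,"spin":0.047},{"gripper":0.5,"x":0,"y":0,"z":-0.25,"spin":0.047},{"gripper":0.5,"x":0,"y":0,"z":-0.25,"spin":0.027},{"gripper":0.5,"x":0,"y":0,"z":-0.25,"spin":0},{"gripper":0.5,"x":0,"y":0,"z":-0.15,"spin":0}], newtons=30)

```text
time_s: 0.7
position: [0.2781, -0.6148, 0.4133]
tcp_rot: [3.137, 0.07, 0.002]
contact_force: [-0.2, -0.1, -0.3]
gripper_width: 0.0576
grasp_force: 0.0
```

apply_moves(deltas=[{"gripper":0.5,"x":0.06,"y":-0.24,"z":0,"spin":0},{"gripper":0.5,"x":0.06,"y":-0.24,"z":0,"spin":0},{"gripper":0.5,"x":0.06,"y":-0.24,"z":0,"spin":0},{"gripper":0.5,"x":0.06,"y":-0.24,"z":0,"spin":0},{"gripper":0.5,"x":0.06,"y":-0.24,"z":0,"spin":0}])

```text
time_s: 1.2
position: [0.3273, -0.3707, 0.4087]
tcp_rot: [-3.141, -0.07, -0.0]
contact_force: [0.3, 0.7, 0.1]
gripper_width: 0.0463
grasp_force: 0.0
```

apply_moves(deltas=[{"gripper":0.5,"x":0.06,"y":-0.24,"z":0,"spin":0},{"gripper":0.5,"x":0.06,"y":-0.24,"z":0,"spin":0},{"gripper":0.5,"x":0.06,"y":-0.24,"z":0,"spin":0},{"gripper":0.5,"x":0.06,"y":-0.24,"z":0,"spin":0},{"gripper":0.5,"x":0.06,"y":-0.24,"z":0,"spin":0}])

```text
time_s: 1.7
position: [0.3763, -0.1283, 0.4089]
tcp_rot: [3.141, 0.069, 0.001]
contact_force: [0.9, -0.5, 0.5]
gripper_width: 0.0464
grasp_force: 0.0
```

apply_moves(deltas=[{"gripper":0.5,"x":0.06,"y":-0.24,"z":0,"spin":0},{"gripper":0.5,"x":0.06,"y":-0.24,"z":0,"spin":0},{"gripper":0.5,"x":0.06,"y":-0.24,"z":0,"spin":0},{"gripper":0.5,"x":0.06,"y":-0.24,"z":0,"spin":0},{"gripper":0.5,"x":0,"y":0,"z":0,"spin":0}])

```text
time_s: 2.2
position: [0.4161, 0.0687, 0.4082]
tcp_rot: [-3.14, -0.081, 0.002]
contact_force: [0.0, -0.6, 1.0]
gripper_width: 0.0466
grasp_force: 0.0
```

apply_moves(deltas=[{"gripper":0.5,"x":0.06,"y":-0.24,"z":0,"spin":0},{"gripper":0.5,"x":0.06,"y":-0.24,"z":0,"spin":0},{"gripper":0.5,"x":0.06,"y":-0.24,"z":0,"spin":0},{"gripper":0.5,"x":0.06,"y":-0.24,"z":0,"spin":0},{"gripper":0.5,"x":0,"y":0,"z":0,"spin":0}])

```text
time_s: 2.7
position: [0.4559, 0.2614, 0.4069]
tcp_rot: [3.14, 0.076, -0.005]
contact_force: [1.4, -0.4, -1.8]
gripper_width: 0.0466
grasp_force: 0.0
```

```bash
cat >> h.py <<'E'
def rel(tgt):
    o=telemetry.get_obs(); R=Ro.from_rotvec(o['tcp_rot']).as_matrix()
    d=R.T@(np.array(tgt)-o['position'])
    print('pos',o['position'].round(4),'yaw',np.degrees(np.arctan2(R[1,0],R[0,0])).round(2),'tilt',R[2,2].round(4),'-> tool shares',(d/.2).round(3),'mm',(d*1000).round(1))
E
python3 - <<'E'
from h import *
s=snap('wrist','w1');W=cloud(s);P=W.reshape(-1,3)
rel([.455,.266,.276])
for a,b in((.40,.515),(.525,.66)):
    Q=P[(P[:,2]>.285)&(P[:,2]<.315)&(P[:,0]>a)&(P[:,0]<b)&(P[:,1]>.23)&(P[:,1]<.31)]
    if len(Q): print(len(Q),Q.min(0),Q.max(0),np.median(Q,0)); print(cv2.fitLine(Q[:,:2].astype(np.float32),2,0,.01,.01).ravel())
E
```

```text
pos [0.4557 0.2592 0.4076] yaw 2.71 tilt -1.0 -> tool shares [-0.    -0.035  0.658] mm [ -0.   -6.9 131.6]
948 [0.41260398 0.25905142 0.2853923 ] [0.49676474 0.27529753 0.3047469 ] [0.45925815 0.2669756  0.30129366]
[0.9991481  0.04126834 0.45785952 0.26700014]
1278 [0.53784026 0.26406316 0.28772506] [0.62147594 0.28096767 0.30471805] [0.58060447 0.27232186 0.30131749]
[0.99896175 0.04555688 0.5801976  0.27234146]
```

View pics/w1.png

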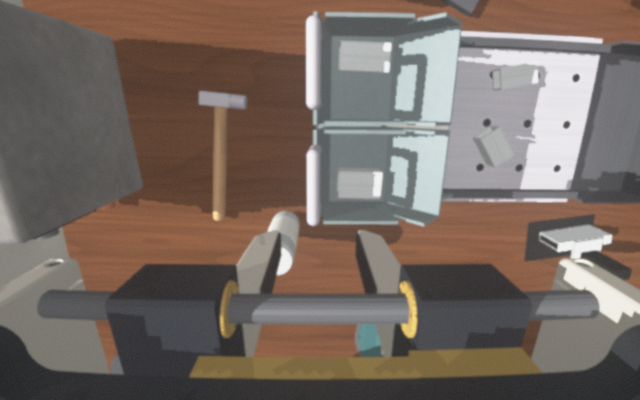

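apply_moves(deltas=[{"gripper":0.5,"x":0,"y":-0.038,"z":0.22,"spin":0},{"gripper":0.5,"x":0,"y":0,"z":0.22,"spin":0},{"gripper":0.5,"x":0,"y":0,"z":0.218,"spin":0},{"gripper":0.5,"x":0,"y":0,"z":0,"spin":0},{"gripper":0.1,"x":0,"y":0,"z":0,"spin":0}])

```text
time_s: 3.25
position: [0.4553, 0.2643, 0.279]
tcp_rot: [-3.141, -0.068, -0.001]
contact_force: [-0.3, -1.3, 1.0]
gripper_width: 0.0423
grasp_force: 0.0
```

apply_moves(deltas=[{"gripper":0,"x":0,"y":0,"z":0,"spin":0},{"gripper":0,"x":0,"y":0,"z":0,"spin":0},{"gripper":0,"x":0,"y":0,"z":0,"spin":0},{"gripper":0,"x":0,"y":0,"z":0,"spin":0},{"gripper":0,"x":0,"y":0,"z":0,"spin":0}])

```text
time_s: 3.75
position: [0.4551, 0.2654, 0.2775]
tcp_rot: [-3.141, -0.07, -0.0]
contact_force: [-0.5, -0.1, 0.8]
gripper_width: 0.0032
grasp_force: 0.0
```

Run:
```python
from h import *
rel([.455,.267,.276])
a=np.radians(np.linspace(50.83,131.75,16)); p=174*np.c_[-np.cos(a),-np.sin(a)]/200
d=np.diff(p,axis=0).round(3); print(d.tolist())
```

```text
pos [0.4551 0.2654 0.2775] yaw 2.56 tilt -1.0 -> tool shares [-0.    -0.008  0.008] mm [-0.  -1.6  1.5]
[[0.066, -0.049], [0.07, -0.042], [0.074, -0.035], [0.077, -0.028], [0.079, -0.021], [0.081, -0.014], [0.082, -0.006], [0.082, 0.002], [0.081, 0.01], [0.08, 0.017], [0.078, 0.025], [0.075, 0.032], [0.072, 0.039], [0.068, 0.045], [0.064, 0.052]]
```

Run:
```python
from h import *
print(telemetry.get_obs()['gripper_width'])
s=snap('scene');W=cloud(s)
im=s['pixels'][:,:,::-1][90:240,320:480]
cv2.imwrite('pics/s1.png',cv2.resize(im,None,fx=4,fy=4))
snap('wrist','w2')
```

```text
0.00321153226787207
```

View pics/s1.png

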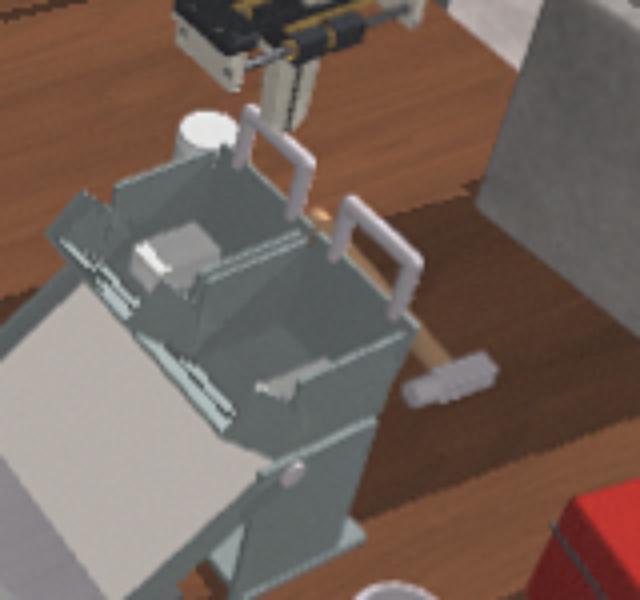

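Run:
```python
from h import *
s=snap('scene')
X=np.array([[.4551,.2654,.2775],[.455,.267,.295],[.4551,.2654,.2975]])
K=np.array([[s['fx'],0,s['cx']],[0,s['fy'],s['cy']],[0,0,1.]])
p,_=cv2.projectPoints(X,cv2.Rodrigues(np.array(s['R']))[0],np.array(s['t']),K,np.array([s['k1'],0,0,0,0.]))
print(p.reshape(-1,2), (p.reshape(-1,2)-[320,90])*4)
W=cloud(s)
for v in range(100,134,3):
    print(v,[tuple((W[v,u]*1000).round().tolist()) for u in range(384,402,3)])
```

```text
[[387.35765222 128.65519889]
 [388.63336754 124.11397363]
 [388.35569655 123.6392857 ]] [[269.4306089  154.62079556]
 [274.53347015 136.45589452]
 [273.42278619 134.55714282]]
100 [(496.0, 197.0, 432.0), (457.0, 241.0, 394.0), (473.0, 239.0, 405.0), (488.0, 236.0, 415.0), (494.0, 242.0, 417.0), (493.0, 254.0, 413.0)]
103 [(29.0, 591.0, 1.0), (489.0, 216.0, 411.0), (487.0, 228.0, 407.0), (489.0, 237.0, 405.0), (496.0, 242.0, 408.0), (493.0, 256.0, 402.0)]
106 [(492.0, 204.0, 407.0), (454.0, 248.0, 368.0), (466.0, 249.0, 376.0), (467.0, 260.0, 373.0), (467.0, 271.0, 370.0), (466.0, 284.0, 365.0)]
109 [(69.0, 563.0, 3.0), (457.0, 247.0, 360.0), (467.0, 250.0, 366.0), (466.0, 262.0, 362.0), (467.0, 273.0, 358.0), (99.0, 626.0, 3.0)]
112 [(89.0, 550.0, 4.0), (456.0, 250.0, 347.0), (466.0, 254.0, 353.0), (464.0, 267.0, 348.0), (465.0, 277.0, 345.0), (117.0, 613.0, 2.0)]
115 [(109.0, 535.0, 6.0), (458.0, 250.0, 338.0), (466.0, 255.0, 342.0), (465.0, 268.0, 337.0), (465.0, 280.0, 332.0), (130.0, 605.0, -3.0)]
118 [(433.0, 263.0, 305.0), (463.0, 249.0, 330.0), (468.0, 256.0, 332.0), (466.0, 270.0, 326.0), (149.0, 573.0, 4.0), (152.0, 589.0, 0.0)]
121 [(439.0, 259.0, 299.0), (447.0, 265.0, 302.0), (465.0, 261.0, 317.0), (464.0, 274.0, 311.0), (164.0, 563.0, 1.0), (168.0, 577.0, -1.0)]
124 [(159.0, 503.0, 1.0), (454.0, 261.0, 297.0), (463.0, 265.0, 302.0), (177.0, 538.0, 2.0), (182.0, 551.0, 1.0), (188.0, 562.0, 2.0)]
127 [(175.0, 491.0, 1.0), (182.0, 503.0, 1.0), (469.0, 262.0, 296.0), (478.0, 267.0, 300.0), (198.0, 539.0, 1.0), (204.0, 551.0, 0.0)]
130 [(194.0, 479.0, 2.0), (198.0, 492.0, 1.0), (206.0, 501.0, 3.0), (484.0, 263.0, 294.0), (493.0, 267.0, 300.0), (222.0, 538.0, 1.0)]
133 [(445.0, 264.0, 253.0), (215.0, 480.0, 1.0), (223.0, 490.0, 3.0), (226.0, 504.0, 1.0), (497.0, 266.0, 291.0), (236.0, 528.0, -1.0)]
```

View pics/w2.png

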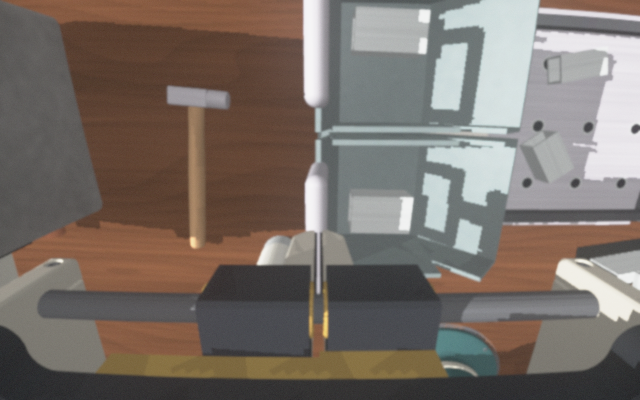

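The fingers' visible lower end is at about z = 0.305, level with the bar's top, so the real tips sit about 26 mm above the reported TCP. I reopen, go lower and close again.

apply_moves(deltas=[{"gripper":0.5,"x":0,"y":0,"z":0,"spin":0},{"gripper":0.5,"x":0,"y":-0.008,"z":0,"spin":0},{"gripper":0.5,"x":0,"y":0,"z":0,"spin":0},{"gripper":0.5,"x":0,"y":0,"z":0,"spin":0},{"gripper":0.5,"x":0,"y":0,"z":0,"spin":0}])

```text
time_s: 4.4
position: [0.455, 0.267, 0.2773]
tcp_rot: [3.141, 0.07, 0.0]
contact_force: [-0.9, 0.5, 0.2]
gripper_width: 0.0358
grasp_force: 0.0
```

apply_moves(deltas=[{"gripper":0.5,"x":0,"y":0,"z":0.04,"spin":0},{"gripper":0.5,"x":0,"y":0,"z":0.04,"spin":0},{"gripper":0.5,"x":0,"y":0,"z":0.04,"spin":0},{"gripper":0.1,"x":0,"y":0,"z":0,"spin":0},{"gripper":0,"x":0,"y":0,"z":0,"spin":0}])

```text
time_s: 4.9
position: [0.4549, 0.2669, 0.253]
tcp_rot: [3.141, 0.07, -0.001]
contact_force: [-0.5, -0.1, -0.1]
gripper_width: 0.0348
grasp_force: 0.0
```

apply_moves(deltas=[{"gripper":0,"x":0,"y":0,"z":0,"spin":0},{"gripper":0,"x":0,"y":0,"z":0,"spin":0},{"gripper":0,"x":0,"y":0,"z":0,"spin":0},{"gripper":0,"x":0,"y":0,"z":0,"spin":0},{"gripper":0,"x":0,"y":0,"z":0,"spin":0}])

```text
time_s: 5.4
position: [0.4551, 0.2667, 0.2535]
tcp_rot: [3.141, 0.07, 0.001]
contact_force: [0.8, -4.3, 1.8]
gripper_width: 0.013
grasp_force: 30.0
```

apply_moves(deltas=[{"gripper":0,"x":0,"y":0.066,"z":-0.049,"spin":0},{"gripper":0,"x":0,"y":0.07,"z":-0.042,"spin":0},{"gripper":0,"x":0,"y":0.074,"z":-0.035,"spin":0},{"gripper":0,"x":0,"y":0.077,"z":-0.028,"spin":0},{"gripper":0,"x":0,"y":0.079,"z":-0.021,"spin":0}])

```text
time_s: 5.9
position: [0.4582, 0.1944, 0.2897]
tcp_rot: [-3.138, -0.072, -0.002]
contact_force: [-1.2, 4.7, 1.5]
gripper_width: 0.013
grasp_force: 30.0
```

```bash
cat >> h.py <<'E'
HX,HY,TH=.5225,.1597,.0446
def hop(bz=.2955-.2535):
    "handle angle est from tcp"
    o=telemetry.get_obs(); p=o['position']; v=np.array([-np.sin(TH),np.cos(TH)])
    a=(p[:2]-[HX,HY])@v; z=p[2]+bz-.16
    print('r',np.hypot(a,z).round(4),'joint',(np.arctan2(z,a)-np.radians(50.83)).round(3),'y,z',a.round(4),z.round(4),'F',o['contact_force'].round(1),o['gripper_width'].round(4))
E
python3 -c "
from h import *
hop()"
```

```text
Traceback (most recent call last):
  File "h.py", line 25, in hop
    print('r',np.hypot(a,z).round(4),'joint',(np.arctan2(z,a)-np.radians(50.83)).round(3),'y,z',a.round(4),z.round(4),'F',o['contact_force'].round(1),o['gripper_width'].round(4))
                                                                                                                                                      ^^^^^^^^^^^^^^^^^^^^^^^^
AttributeError: 'float' object has no attribute 'round'
```

Low forces and the grip held; I continue the arc.

apply_moves(deltas=[{"gripper":0,"x":0,"y":0.081,"z":-0.014,"spin":0},{"gripper":0,"x":0,"y":0.082,"z":-0.006,"spin":0},{"gripper":0,"x":0,"y":0.082,"z":0.002,"spin":0},{"gripper":0,"x":0,"y":0.081,"z":0.01,"spin":0},{"gripper":0,"x":0,"y":0.08,"z":0.017,"spin":0}])

```text
time_s: 6.4
position: [0.4617, 0.1127, 0.287]
tcp_rot: [-3.139, -0.071, -0.001]
contact_force: [-1.8, 4.0, 3.5]
gripper_width: 0.0128
grasp_force: 30.0
```

apply_moves(deltas=[{"gripper":0,"x":0,"y":0.078,"z":0.025,"spin":0},{"gripper":0,"x":0,"y":0.075,"z":0.032,"spin":0},{"gripper":0,"x":0,"y":0.072,"z":0.039,"spin":0},{"gripper":0,"x":0,"y":0.068,"z":0.045,"spin":0},{"gripper":0,"x":0,"y":0.064,"z":0.052,"spin":0}])

```text
time_s: 6.9
position: [0.4651, 0.0408, 0.2478]
tcp_rot: [-3.141, -0.071, -0.001]
contact_force: [-1.4, 4.4, 0.7]
gripper_width: 0.0132
grasp_force: 30.0
```

```bash
sed -i "s/o\['gripper_width'\].round(4)/o['gripper_width']/" h.py; python3 -c "
from h import *
hop()"
```

```text
r 0.1742 joint 1.414 y,z -0.1163 0.1298 F [-1.4  4.4  0.7] 0.013158218709827809
```

apply_moves(deltas=[{"gripper":0,"x":0,"y":0.01,"z":0.01,"spin":0},{"gripper":0,"x":0,"y":0,"z":0,"spin":0},{"gripper":0.4,"x":0,"y":0,"z":0,"spin":0},{"gripper":0.4,"x":0,"y":0,"z":0,"spin":0},{"gripper":0.4,"x":0,"y":0,"z":0,"spin":0}])

```text
time_s: 7.4
position: [0.4652, 0.0391, 0.2454]
tcp_rot: [3.14, 0.07, -0.0]
contact_force: [-0.2, 0.1, 0.1]
gripper_width: 0.0324
grasp_force: 0.0
```

apply_moves(deltas=[{"gripper":0.4,"x":0,"y":0,"z":0,"spin":0},{"gripper":0.4,"x":0,"y":0,"z":-0.15,"spin":0},{"gripper":0.4,"x":0,"y":0,"z":-0.25,"spin":0},{"gripper":0.4,"x":0,"y":0,"z":-0.2,"spin":0},{"gripper":0.4,"x":0,"y":0,"z":0,"spin":0}])

```text
time_s: 7.9
position: [0.4659, 0.0393, 0.3713]
tcp_rot: [3.141, 0.07, 0.011]
contact_force: [0.9, -0.7, -0.9]
gripper_width: 0.037
grasp_force: 0.0
```

apply_moves(deltas=[{"gripper":0.5,"x":0.12,"y":-0.21,"z":0,"spin":0},{"gripper":0.5,"x":0.12,"y":-0.21,"z":0,"spin":0},{"gripper":0.5,"x":0.12,"y":-0.21,"z":0,"spin":0},{"gripper":0.5,"x":0.12,"y":-0.21,"z":0,"spin":0},{"gripper":0.5,"x":0.12,"y":-0.21,"z":0,"spin":0}])

```text
time_s: 8.4
position: [0.5763, 0.2564, 0.3651]
tcp_rot: [3.14, 0.07, -0.001]
contact_force: [0.7, -0.7, 0.8]
gripper_width: 0.0464
grasp_force: 0.0
```

```bash
python3 -c "
from h import *
rel([.58,.272,.2535])
W=cloud(snap('scene'));P=W.reshape(-1,3)
Q=P[(P[:,0]>.52)&(P[:,0]<.65)&(P[:,1]>.22)&(P[:,1]<.32)&(P[:,2]>.285)&(P[:,2]<.31)]
print(len(Q),Q.min(0),Q.max(0))
"
```

```text
pos [0.5763 0.2564 0.3651] yaw 2.56 tilt -1.0 -> tool shares [ 0.022 -0.077  0.558] mm [  4.4 -15.4 111.6]
146 [0.54131616 0.26313264 0.28506325] [0.62602989 0.28020469 0.30531818]
```

apply_moves(deltas=[{"gripper":0.5,"x":0.02,"y":-0.077,"z":0,"spin":0},{"gripper":0.5,"x":0,"y":0,"z":0.2,"spin":0},{"gripper":0.5,"x":0,"y":0,"z":0.2,"spin":0},{"gripper":0.5,"x":0,"y":0,"z":0.155,"spin":0},{"gripper":0.1,"x":0,"y":0,"z":0,"spin":0}])

```text
time_s: 8.95
position: [0.5775, 0.2691, 0.2506]
tcp_rot: [3.139, 0.069, -0.009]
contact_force: [-0.1, 0.6, 0.8]
gripper_width: 0.042
grasp_force: 0.0
```

apply_moves(deltas=[{"gripper":0,"x":0,"y":0,"z":0,"spin":0},{"gripper":0,"x":0,"y":0,"z":0,"spin":0},{"gripper":0,"x":0,"y":0,"z":0,"spin":0},{"gripper":0,"x":0,"y":0,"z":0,"spin":0},{"gripper":0,"x":0,"y":0,"z":0,"spin":0}])

```text
time_s: 9.45
position: [0.5793, 0.2712, 0.2571]
tcp_rot: [-3.138, -0.071, -0.004]
contact_force: [-0.4, 7.2, 7.2]
gripper_width: 0.013
grasp_force: 30.0
```

apply_moves(deltas=[{"gripper":0,"x":0,"y":0.066,"z":-0.049,"spin":0},{"gripper":0,"x":0,"y":0.07,"z":-0.042,"spin":0},{"gripper":0,"x":0,"y":0.074,"z":-0.035,"spin":0},{"gripper":0,"x":0,"y":0.077,"z":-0.028,"spin":0},{"gripper":0,"x":0,"y":0.079,"z":-0.021,"spin":0}])

```text
time_s: 9.95
position: [0.5823, 0.1976, 0.2925]
tcp_rot: [-3.138, -0.072, -0.004]
contact_force: [-2.1, 6.6, 7.5]
gripper_width: 0.0132
grasp_force: 30.0
```

apply_moves(deltas=[{"gripper":0,"x":0,"y":0.081,"z":-0.014,"spin":0},{"gripper":0,"x":0,"y":0.082,"z":-0.006,"spin":0},{"gripper":0,"x":0,"y":0.082,"z":0.002,"spin":0},{"gripper":0,"x":0,"y":0.081,"z":0.01,"spin":0},{"gripper":0,"x":0,"y":0.08,"z":0.017,"spin":0}])

```text
time_s: 10.45
position: [0.5858, 0.1157, 0.2895]
tcp_rot: [-3.14, -0.071, -0.002]
contact_force: [-2.4, 4.2, 4.1]
gripper_width: 0.0129
grasp_force: 30.0
```

apply_moves(deltas=[{"gripper":0,"x":0,"y":0.078,"z":0.025,"spin":0},{"gripper":0,"x":0,"y":0.075,"z":0.032,"spin":0},{"gripper":0,"x":0,"y":0.072,"z":0.039,"spin":0},{"gripper":0,"x":0,"y":0.068,"z":0.045,"spin":0},{"gripper":0,"x":0,"y":0.064,"z":0.052,"spin":0}])

```text
time_s: 10.95
position: [0.5891, 0.0446, 0.2495]
tcp_rot: [-3.139, -0.071, -0.001]
contact_force: [-6.3, 61.4, 50.4]
gripper_width: 0.0147
grasp_force: 30.1
```

apply_moves(deltas=[{"gripper":0,"x":0,"y":0.012,"z":0.012,"spin":0},{"gripper":0,"x":0,"y":0,"z":0,"spin":0},{"gripper":0,"x":0,"y":0,"z":0,"spin":0},{"gripper":0,"x":0,"y":0,"z":0,"spin":0},{"gripper":0,"x":0,"y":0,"z":0,"spin":0}])

```text
time_s: 11.45
position: [0.5893, 0.046, 0.2479]
tcp_rot: [-3.133, -0.076, -0.003]
contact_force: [-4.1, 34.5, 11.2]
gripper_width: 0.013
grasp_force: 30.0
```

```bash
python3 -c "
from h import *
hop()
s=snap('scene')
cv2.imwrite('pics/s2.png',cv2.resize(s['pixels'][90:310,170:450,::-1],None,fx=2.5,fy=2.5))"
```

```text
r 0.1746 joint 1.415 y,z -0.1166 0.1299 F [-4.1 34.5 11.2] 0.013017446268869458
```

View pics/s2.png

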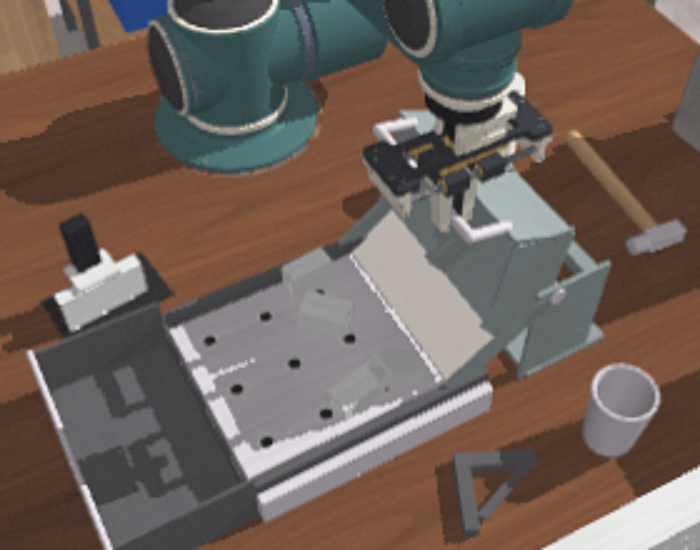

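Both hoppers are tipped (bars at about (400,130) and (480,228)). Offcuts lie on the plate at (305,272), (325,312) and (360,385), and possibly one more nearby. I check by depth.

```bash
cat >> h.py <<'E'
PC=np.array([.534,-.090]); U=np.array([np.cos(TH),np.sin(TH)]); V=np.array([-np.sin(TH),np.cos(TH)])
def plate(W):
    q=W[...,:2]-PC; return np.stack([q@U,q@V,W[...,2]],-1)
def pieces(n='scene',zmin=.059,zmax=.12,box=(-.125,.125,-.165,.125),show=True,W=None):
    W=cloud(snap(n)) if W is None else W
    P=plate(W); m=(P[...,2]>zmin)&(P[...,2]<zmax)&(P[...,0]>box[0])&(P[...,0]<box[1])&(P[...,1]>box[2])&(P[...,1]<box[3])
    k,l,st,c=cv2.connectedComponentsWithStats(m.astype(np.uint8),connectivity=4)
    for i in range(1,k):
        if st[i,4]<15: continue
        Q=P[l==i]; r=cv2.minAreaRect((Q[:,:2]*1000).astype(np.float32))
        print(n,'n',st[i,4],'px',c[i].round(),'xy mm',np.round(r[0]),'size',np.round(r[1]),'z',Q[:,2].max().round(3), 'ymax',Q[:,1].max().round(3),'x',Q[:,0].min().round(3),Q[:,0].max().round(3))
    return W
E
python3 -c "
from h import *
for n in('scene','top','wrist'):
    W=pieces(n)
    P=plate(W)
    m=(P[...,2]>.28)&(P[...,2]<.31)&(P[...,0]>-.125)&(P[...,0]<0)&(P[...,1]>.09)&(P[...,1]<.2)
    print(n,'handle a',m.sum(),np.median(P[m],0)-[0,.25,0])
    Q=P[(P[...,0]>-.12)&(P[...,0]<.12)&(P[...,1]>-.31)&(P[...,1]<-.18)];print('tray z pct',np.percentile(Q[:,2],[1,50,99]).round(3) if len(Q) else 0)
"
```

```text
scene n 502 px [296. 207.] xy mm [-64.  33.] size [ 79. 124.] z 0.093 ymax 0.076 x -0.125 -0.003
scene n 521 px [320. 241.] xy mm [83. 30.] size [ 50. 124.] z 0.111 ymax 0.093 x 0.058 0.109
scene handle a 126 [-0.09241511 -0.09764508  0.29114409]
tray z pct [0.001 0.006 0.01 ]
top n 280 px [320. 179.] xy mm [81. 22.] size [ 45. 103.] z 0.11 ymax 0.073 x 0.059 0.105
top n 239 px [318. 216.] xy mm [-41.  26.] size [61. 40.] z 0.092 ymax 0.059 x -0.075 -0.006
top n 178 px [317. 237.] xy mm [-109.   36.] size [30. 61.] z 0.102 ymax 0.067 x -0.125 -0.092
top handle a 93 [-0.02473525 -0.08144909  0.28931126]
tray z pct [-0.003  0.005  0.014]
wrist n 3018 px [399. 158.] xy mm [82. 31.] size [ 47. 124.] z 0.109 ymax 0.094 x 0.058 0.106
wrist n 26 px [327. 161.] xy mm [ 77. 124.] size [17.  3.] z 0.061 ymax 0.125 x 0.068 0.086
wrist n 20 px [326. 176.] xy mm [ 57. 123.] size [16.  3.] z 0.061 ymax 0.125 x 0.049 0.066
wrist n 1180 px [395. 246.] xy mm [-40.  27.] size [63. 41.] z 0.083 ymax 0.063 x -0.064 -0.004
wrist handle a 4 [-0.02202597 -0.102569    0.28395842]
tray z pct [0.004 0.006 0.008]
```

apply_moves(deltas=[{"gripper":0,"x":0,"y":-0.012,"z":-0.012,"spin":0},{"gripper":0,"x":0,"y":-0.064,"z":-0.052,"spin":0},{"gripper":0,"x":0,"y":-0.068,"z":-0.045,"spin":0},{"gripper":0,"x":0,"y":-0.072,"z":-0.039,"spin":0},{"gripper":0,"x":0,"y":-0.075,"z":-0.032,"spin":0}])

```text
time_s: 12.15
position: [0.5868, 0.1006, 0.2834]
tcp_rot: [3.14, 0.069, 0.001]
contact_force: [4.8, -1.0, -6.7]
gripper_width: 0.0131
grasp_force: 30.0
```

apply_moves(deltas=[{"gripper":0,"x":0,"y":-0.078,"z":-0.025,"spin":0},{"gripper":0,"x":0,"y":-0.08,"z":-0.017,"spin":0},{"gripper":0,"x":0,"y":-0.081,"z":-0.01,"spin":0},{"gripper":0,"x":0,"y":-0.082,"z":-0.002,"spin":0},{"gripper":0,"x":0,"y":-0.082,"z":0.006,"spin":0}])

```text
time_s: 12.65
position: [0.5833, 0.1816, 0.2947]
tcp_rot: [3.14, 0.069, 0.005]
contact_force: [3.4, -4.0, -1.1]
gripper_width: 0.013
grasp_force: 30.0
```

apply_moves(deltas=[{"gripper":0,"x":0,"y":-0.081,"z":0.014,"spin":0},{"gripper":0,"x":0,"y":-0.079,"z":0.021,"spin":0},{"gripper":0,"x":0,"y":-0.077,"z":0.028,"spin":0},{"gripper":0,"x":0,"y":-0.074,"z":0.035,"spin":0},{"gripper":0,"x":0,"y":-0.07,"z":0.042,"spin":0}])

```text
time_s: 13.15
position: [0.5796, 0.2582, 0.2647]
tcp_rot: [-3.141, -0.07, -0.002]
contact_force: [5.9, -3.7, 1.8]
gripper_width: 0.0129
grasp_force: 30.0
```

apply_moves(deltas=[{"gripper":0,"x":0,"y":-0.06,"z":0.044,"spin":0},{"gripper":0,"x":0,"y":0,"z":0,"spin":0},{"gripper":0,"x":0,"y":0,"z":0,"spin":0},{"gripper":0,"x":0,"y":0,"z":0,"spin":0},{"gripper":0,"x":0,"y":0,"z":0,"spin":0}])

```text
time_s: 13.65
position: [0.5789, 0.2703, 0.2551]
tcp_rot: [-3.139, -0.071, 0.001]
contact_force: [4.2, 5.0, 0.9]
gripper_width: 0.013
grasp_force: 30.0
```

```bash
python3 -c "
from h import *
hop()"
```

```text
r 0.1745 joint 0.016 y,z 0.108 0.1371 F [4.2 5.  0.9] 0.013028202459336306
```

apply_moves(deltas=[{"gripper":0.4,"x":0,"y":0,"z":0,"spin":0},{"gripper":0.4,"x":0,"y":0,"z":0,"spin":0},{"gripper":0.4,"x":0,"y":0,"z":0,"spin":0},{"gripper":0.4,"x":0,"y":0,"z":0,"spin":0},{"gripper":0.4,"x":0,"y":0,"z":-0.15,"spin":0}])

```text
time_s: 14.15
position: [0.578, 0.2685, 0.2821]
tcp_rot: [3.139, 0.07, -0.009]
contact_force: [1.2, 0.4, -0.2]
gripper_width: 0.0373
grasp_force: 0.0
```

apply_moves(deltas=[{"gripper":0.4,"x":0,"y":0,"z":-0.25,"spin":0},{"gripper":0.4,"x":0,"y":0,"z":-0.2,"spin":0},{"gripper":0.4,"x":0,"y":0,"z":0,"spin":0},{"gripper":0.4,"x":0,"y":0,"z":0,"spin":0},{"gripper":0.4,"x":-0.12,"y":0.21,"z":0,"spin":0}])

```text
time_s: 14.65
position: [0.5577, 0.2279, 0.3715]
tcp_rot: [3.139, 0.074, -0.009]
contact_force: [1.0, -1.5, -0.2]
gripper_width: 0.037
grasp_force: 0.0
```

apply_moves(deltas=[{"gripper":0.4,"x":-0.12,"y":0.21,"z":0,"spin":0},{"gripper":0.4,"x":-0.12,"y":0.21,"z":0,"spin":0},{"gripper":0.4,"x":-0.12,"y":0.21,"z":0,"spin":0},{"gripper":0.4,"x":-0.12,"y":0.21,"z":0,"spin":0},{"gripper":0.4,"x":0,"y":0,"z":0,"spin":0}])

```text
time_s: 15.15
position: [0.4664, 0.0503, 0.3754]
tcp_rot: [3.14, 0.064, 0.0]
contact_force: [0.6, 0.5, 0.4]
gripper_width: 0.0371
grasp_force: 0.0
```

```bash
python3 -c "
from h import *
rel([.4652,.0391,.2475])
s=snap('wrist','w3'); P=plate(cloud(s))
for v in (.283,):
  m=(P[...,2]>v)&(P[...,2]<.31)&(P[...,0]>-.12)&(P[...,0]<0)&(P[...,1]>.10)&(P[...,1]<.2)
  Q=P[m];print(m.sum(),Q.min(0),Q.max(0)); print(np.histogram(Q[:,1],bins=np.arange(.1,.2,.01)))
"
```

```text
pos [0.4664 0.0503 0.3754] yaw 2.34 tilt -1.0 -> tool shares [-0.009  0.055  0.639] mm [ -1.7  11.1 127.9]
2532 [-0.10727369  0.12707166  0.28300753] [-0.00460114  0.18894395  0.29884026]
(array([  0,   0, 198, 811, 390, 276, 256, 340, 261]), array([0.1 , 0.11, 0.12, 0.13, 0.14, 0.15, 0.16, 0.17, 0.18, 0.19]))
```

View pics/w3.png

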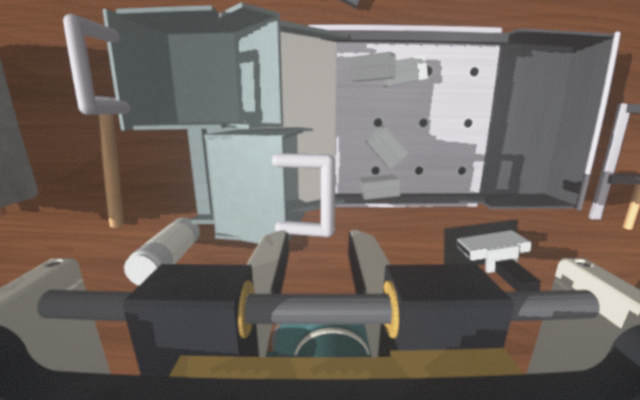

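The wrist view shows hopper b upright and empty, hopper a still tipped (bar at about (328,195)), and four offcuts on the plate at (372,67), (405,70), (385,147) and (380,187).

apply_moves(deltas=[{"gripper":0.4,"x":-0.01,"y":0.055,"z":0.1,"spin":0},{"gripper":0.4,"x":0,"y":0,"z":0.2,"spin":0},{"gripper":0.4,"x":0,"y":0,"z":0.2,"spin":0},{"gripper":0.4,"x":0,"y":0,"z":0.135,"spin":0},{"gripper":0.1,"x":0,"y":0,"z":0,"spin":0}])

```text
time_s: 15.7
position: [0.4658, 0.0434, 0.244]
tcp_rot: [-3.141, -0.072, 0.011]
contact_force: [1.1, 0.3, 0.1]
gripper_width: 0.033
grasp_force: 0.0
```

apply_moves(deltas=[{"gripper":0,"x":0,"y":0,"z":0,"spin":0},{"gripper":0,"x":0,"y":0,"z":0,"spin":0},{"gripper":0,"x":0,"y":0,"z":0,"spin":0},{"gripper":0,"x":0,"y":0,"z":0,"spin":0},{"gripper":0,"x":0,"y":0,"z":0,"spin":0}])

```text
time_s: 16.2
position: [0.4678, 0.042, 0.2511]
tcp_rot: [3.139, 0.069, 0.005]
contact_force: [-0.8, -7.9, 6.3]
gripper_width: 0.0131
grasp_force: 30.0
```

```bash
python3 -c "
from h import *
hop()"
```

```text
r 0.176 joint 1.397 y,z -0.1151 0.1331 F [-0.8 -7.9  6.3] 0.013127528024902193
```

apply_moves(deltas=[{"gripper":0,"x":0,"y":0,"z":0,"spin":0},{"gripper":0,"x":0,"y":-0.064,"z":-0.052,"spin":0},{"gripper":0,"x":0,"y":-0.068,"z":-0.045,"spin":0},{"gripper":0,"x":0,"y":-0.072,"z":-0.039,"spin":0},{"gripper":0,"x":0,"y":-0.075,"z":-0.032,"spin":0}])

```text
time_s: 16.7
position: [0.4655, 0.0981, 0.2856]
tcp_rot: [3.139, 0.068, 0.007]
contact_force: [4.5, -6.7, 6.6]
gripper_width: 0.0127
grasp_force: 30.0
```

apply_moves(deltas=[{"gripper":0,"x":0,"y":-0.078,"z":-0.025,"spin":0},{"gripper":0,"x":0,"y":-0.08,"z":-0.017,"spin":0},{"gripper":0,"x":0,"y":-0.081,"z":-0.01,"spin":0},{"gripper":0,"x":0,"y":-0.082,"z":-0.002,"spin":0},{"gripper":0,"x":0,"y":-0.082,"z":0.006,"spin":0}])

```text
time_s: 17.2
position: [0.4619, 0.1794, 0.2945]
tcp_rot: [3.141, 0.069, 0.006]
contact_force: [5.0, -3.9, -1.1]
gripper_width: 0.0129
grasp_force: 30.0
```

apply_moves(deltas=[{"gripper":0,"x":0,"y":-0.081,"z":0.014,"spin":0},{"gripper":0,"x":0,"y":-0.079,"z":0.021,"spin":0},{"gripper":0,"x":0,"y":-0.077,"z":0.028,"spin":0},{"gripper":0,"x":0,"y":-0.074,"z":0.035,"spin":0},{"gripper":0,"x":0,"y":-0.07,"z":0.042,"spin":0}])

```text
time_s: 17.7
position: [0.4581, 0.2559, 0.2648]
tcp_rot: [-3.141, -0.07, -0.003]
contact_force: [5.9, -4.2, -0.8]
gripper_width: 0.0129
grasp_force: 30.0
```

apply_moves(deltas=[{"gripper":0,"x":0,"y":-0.062,"z":0.049,"spin":0},{"gripper":0,"x":0,"y":0,"z":0,"spin":0},{"gripper":0,"x":0,"y":0,"z":0,"spin":0},{"gripper":0,"x":0,"y":0,"z":0,"spin":0},{"gripper":0,"x":0,"y":0,"z":0,"spin":0}])

```text
time_s: 18.2
position: [0.4575, 0.2669, 0.2535]
tcp_rot: [3.139, 0.069, 0.0]
contact_force: [7.2, -10.0, -4.1]
gripper_width: 0.0135
grasp_force: 30.0
```

```bash
python3 -c "
from h import *
hop()"
```

```text
r 0.1745 joint 0.002 y,z 0.1099 0.1355 F [  7.2 -10.   -4.1] 0.013491452459152073
```

Both hoppers are upright. I release, rise and travel over to the scraper.

apply_moves(deltas=[{"gripper":0.5,"x":0,"y":0,"z":0,"spin":0},{"gripper":0.5,"x":0,"y":0,"z":0,"spin":0},{"gripper":0.5,"x":0,"y":0,"z":0,"spin":0},{"gripper":0.5,"x":0,"y":0,"z":0,"spin":0},{"gripper":0.5,"x":0,"y":0,"z":-0.15,"spin":0}])

```text
time_s: 18.7
position: [0.456, 0.2672, 0.2811]
tcp_rot: [3.139, 0.07, -0.008]
contact_force: [-0.1, -0.1, 0.6]
gripper_width: 0.0453
grasp_force: 0.0
```

apply_moves(deltas=[{"gripper":1,"x":0,"y":0,"z":-0.25,"spin":0},{"gripper":1,"x":0,"y":0,"z":-0.2,"spin":0},{"gripper":1,"x":-0.078,"y":0.222,"z":0,"spin":0},{"gripper":1,"x":-0.078,"y":0.222,"z":0,"spin":0},{"gripper":1,"x":-0.078,"y":0.222,"z":0,"spin":0}])

```text
time_s: 19.2
position: [0.4154, 0.1313, 0.3743]
tcp_rot: [-3.141, -0.072, -0.0]
contact_force: [0.7, -0.3, -0.2]
gripper_width: 0.0821
grasp_force: 0.0
```

apply_moves(deltas=[{"gripper":1,"x":-0.078,"y":0.222,"z":0,"spin":0},{"gripper":1,"x":-0.078,"y":0.222,"z":0,"spin":0},{"gripper":1,"x":-0.078,"y":0.222,"z":0,"spin":0},{"gripper":1,"x":-0.078,"y":0.222,"z":0,"spin":0},{"gripper":1,"x":-0.078,"y":0.222,"z":0,"spin":0}])

```text
time_s: 19.7
position: [0.3471, -0.0942, 0.3746]
tcp_rot: [3.141, 0.071, 0.002]
contact_force: [1.1, -1.1, -0.3]
gripper_width: 0.0932
grasp_force: 0.0
```

apply_moves(deltas=[{"gripper":1,"x":-0.078,"y":0.222,"z":0,"spin":0},{"gripper":1,"x":-0.078,"y":0.222,"z":0,"spin":0},{"gripper":1,"x":0,"y":0,"z":0,"spin":-0.047},{"gripper":1,"x":0,"y":0,"z":0,"spin":-0.047},{"gripper":1,"x":0,"y":0,"z":0,"spin":-0.047}])

```text
time_s: 20.2
position: [0.3207, -0.1835, 0.3743]
tcp_rot: [-3.047, -0.765, -0.0]
contact_force: [0.2, 0.2, -0.2]
gripper_width: 0.0929
grasp_force: 0.0
```

apply_moves(deltas=[{"gripper":1,"x":0,"y":0,"z":0,"spin":-0.047},{"gripper":1,"x":0,"y":0,"z":0,"spin":-0.047},{"gripper":1,"x":0,"y":0,"z":0,"spin":-0.047},{"gripper":1,"x":0,"y":0,"z":0,"spin":-0.047},{"gripper":1,"x":0,"y":0,"z":0,"spin":-0.047}])

```text
time_s: 20.7
position: [0.321, -0.1829, 0.3744]
tcp_rot: [2.564, 1.815, 0.0]
contact_force: [-0.1, 1.0, 0.6]
gripper_width: 0.0933
grasp_force: 0.0
```

Run:
```python
from h import *
rel([.281,-.318,.2]); print(telemetry.get_obs()['joints'].round(2))
for n in('wrist','scene','top'):
    W=cloud(snap(n,'w4' if n=='wrist' else None));P=W.reshape(-1,3)
    box=lambda a,b,c,d,e,f:P[(P[:,0]>a)&(P[:,0]<b)&(P[:,1]>c)&(P[:,1]<d)&(P[:,2]>e)&(P[:,2]<f)]
    for nm,e,f in(('post',.142,.162),('box',.055,.07)):
        Q=box(.22,.36,-.42,-.22,e,f)
        if len(Q)>10:
            r=cv2.minAreaRect((Q[:,:2]*1000).astype(np.float32)); print(n,nm,len(Q),np.round(r[0],1),np.round(r[1],1),round(r[2],1),np.median(Q,0).round(3))
```

```text
pos [ 0.321  -0.1829  0.3744] yaw 70.6 tilt -1.0 -> tool shares [-0.704  0.035  0.872] mm [-140.7    7.1  174.4]
[-0.59 -0.53  1.69  0.    1.98 -0.25]
wrist post 360 [ 276.8 -320.1] [24.2 36. ] 10.4 [ 0.278 -0.317  0.154]
wrist box 382 [ 287.8 -317.6] [ 48.2 119.3] 11.6 [ 0.3   -0.285  0.065]
scene post 76 [ 280.7 -319.6] [26.6 34.7] 17.3 [ 0.285 -0.32   0.152]
scene box 195 [ 290.2 -318. ] [ 51.7 118.6] 12.6 [ 0.306 -0.318  0.063]
```

apply_moves(deltas=[{"gripper":1,"x":0,"y":0,"z":0,"spin":-0.043},{"gripper":1,"x":0,"y":0,"z":0,"spin":-0.043},{"gripper":1,"x":0,"y":0,"z":0,"spin":-0.043},{"gripper":1,"x":0,"y":0,"z":0,"spin":-0.043},{"gripper":1,"x":0,"y":0,"z":0,"spin":0}])

```text
time_s: 21.35
position: [0.321, -0.183, 0.3743]
tcp_rot: [1.996, 2.426, 0.0]
contact_force: [0.0, -0.2, 0.3]
gripper_width: 0.0928
grasp_force: 0.0
```

apply_moves(deltas=[{"gripper":1,"x":-0.21,"y":-0.116,"z":0,"spin":0},{"gripper":1,"x":-0.21,"y":-0.116,"z":0,"spin":0},{"gripper":1,"x":-0.21,"y":-0.116,"z":0,"spin":0},{"gripper":1,"x":0,"y":0,"z":0.2,"spin":0},{"gripper":1,"x":0,"y":0,"z":0.2,"spin":0}])

```text
time_s: 21.85
position: [0.2766, -0.3216, 0.2933]
tcp_rot: [2.007, 2.416, -0.0]
contact_force: [0.2, -0.1, -1.1]
gripper_width: 0.093
grasp_force: 0.0
```

apply_moves(deltas=[{"gripper":1,"x":0,"y":0,"z":0.2,"spin":0},{"gripper":1,"x":0,"y":0,"z":0,"spin":0},{"gripper":1,"x":0,"y":0,"z":0,"spin":0},{"gripper":1,"x":0,"y":0,"z":0,"spin":0},{"gripper":1,"x":0,"y":0,"z":0,"spin":0}])

```text
time_s: 22.35
position: [0.2776, -0.3206, 0.2564]
tcp_rot: [1.994, 2.424, -0.001]
contact_force: [-0.1, -0.8, 0.0]
gripper_width: 0.0931
grasp_force: 0.0
```

Run:
```python
from h import *
rel([.278,-.320,.084])
for n in('scene','wrist'):
    W=cloud(snap(n,'x5'+n));P=W.reshape(-1,3)
    # fingers: points between z .17 and .25 near tool
    Q=P[(P[:,0]>.18)&(P[:,0]<.38)&(P[:,1]>-.42)&(P[:,1]<-.22)&(P[:,2]>.165)&(P[:,2]<.3)]
    print(n,len(Q),np.percentile(Q[:,2],[0,1,2,5,10]).round(3) if len(Q) else '')
    Q=P[(P[:,0]>.22)&(P[:,0]<.36)&(P[:,1]>-.42)&(P[:,1]<-.22)&(P[:,2]>.142)&(P[:,2]<.162)]
    if len(Q)>5: print(cv2.minAreaRect((Q[:,:2]*1000).astype(np.float32)))
im=cv2.imread('pics/x5scene.png'); cv2.imwrite('pics/x5s.png',cv2.resize(im[100:250,130:290],None,fx=3.5,fy=3.5))
```

```text
pos [ 0.2776 -0.3206  0.2564] yaw 101.13 tilt -1.0 -> tool shares [0.005 0.002 0.862] mm [  0.9   0.3 172.4]
scene 12 [0.292 0.293 0.293 0.293 0.294]
((280.08270263671875, -319.9097900390625), (25.814266204833984, 34.43758773803711), 15.711542129516602)
wrist 690 [0.286 0.286 0.287 0.287 0.288]
((276.4662170410156, -319.66943359375), (23.83688735961914, 35.879798889160156), 11.193231582641602)
```

View pics/x5s.png

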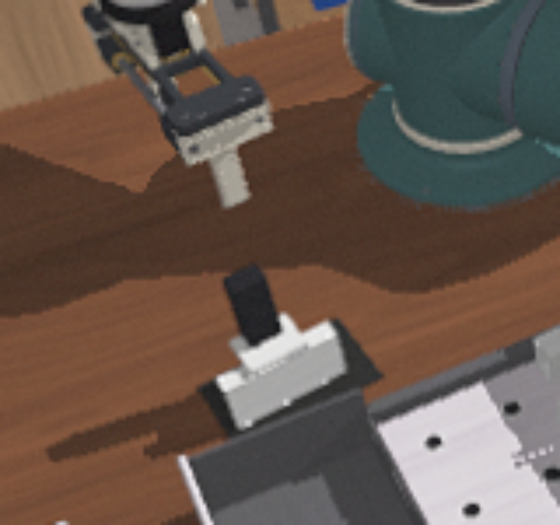

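The fingertips appear at z ≈ 0.287 with a reported 0.256, so an offset of about 30 mm is confirmed. The alignment over the post is good, so I descend and grip.

apply_moves(deltas=[{"gripper":1,"x":0,"y":0,"z":0.22,"spin":0},{"gripper":1,"x":0,"y":0,"z":0.22,"spin":0},{"gripper":1,"x":0,"y":0,"z":0.15,"spin":0},{"gripper":1,"x":0,"y":0,"z":0.14,"spin":0},{"gripper":1,"x":0,"y":0,"z":0.14,"spin":0}], newtons=50)

```text
time_s: 22.95
position: [0.2773, -0.3203, 0.0797]
tcp_rot: [1.994, 2.427, -0.0]
contact_force: [-0.1, -0.9, -0.1]
gripper_width: 0.0926
grasp_force: 0.0
```

apply_moves(deltas=[{"gripper":0.1,"x":0,"y":0,"z":0,"spin":0},{"gripper":0,"x":0,"y":0,"z":0,"spin":0},{"gripper":0,"x":0,"y":0,"z":0,"spin":0},{"gripper":0,"x":0,"y":0,"z":0,"spin":0},{"gripper":0,"x":0,"y":0,"z":0,"spin":0}])

```text
time_s: 23.45
position: [0.2774, -0.3205, 0.0812]
tcp_rot: [1.993, 2.427, -0.0]
contact_force: [-0.1, -0.2, -0.8]
gripper_width: 0.0574
grasp_force: 0.0
```

apply_moves(deltas=[{"gripper":0,"x":0,"y":0,"z":0,"spin":0},{"gripper":0,"x":0,"y":0,"z":0,"spin":0},{"gripper":0,"x":0,"y":0,"z":0,"spin":0},{"gripper":0,"x":0,"y":0,"z":0,"spin":0},{"gripper":0,"x":0,"y":0,"z":0,"spin":0}])

```text
time_s: 23.95
position: [0.277, -0.3201, 0.0801]
tcp_rot: [-1.994, -2.427, -0.0]
contact_force: [-0.3, 0.8, -0.0]
gripper_width: 0.0238
grasp_force: 50.0
```

Gripped at 24 mm. I lift, turn, and check the fences in the plate frame.

apply_moves(deltas=[{"gripper":0,"x":0,"y":0,"z":-0.1,"spin":0},{"gripper":0,"x":0,"y":0,"z":-0.2,"spin":0},{"gripper":0,"x":0,"y":0,"z":-0.24,"spin":0},{"gripper":0,"x":0,"y":0,"z":-0.24,"spin":0},{"gripper":0,"x":0,"y":0,"z":-0.24,"spin":0}])

```text
time_s: 24.45
position: [0.2768, -0.3198, 0.2858]
tcp_rot: [-1.994, -2.427, -0.0]
contact_force: [0.4, -0.8, -3.9]
gripper_width: 0.024
grasp_force: 50.0
```

apply_moves(deltas=[{"gripper":0,"x":0,"y":0,"z":-0.24,"spin":0.03},{"gripper":0,"x":0,"y":0,"z":0,"spin":0.047},{"gripper":0,"x":0,"y":0,"z":0,"spin":0.047},{"gripper":0,"x":0,"y":0,"z":0,"spin":0.047},{"gripper":0,"x":0,"y":0,"z":0,"spin":0.047}])

```text
time_s: 24.95
position: [0.2771, -0.3201, 0.3317]
tcp_rot: [-2.698, -1.608, 0.0]
contact_force: [0.3, 0.1, -4.0]
gripper_width: 0.0238
grasp_force: 50.0
```

apply_moves(deltas=[{"gripper":0,"x":0,"y":0,"z":0,"spin":0.047},{"gripper":0,"x":0,"y":0,"z":0,"spin":0.047},{"gripper":0,"x":0,"y":0,"z":0,"spin":0.047},{"gripper":0,"x":0,"y":0,"z":0,"spin":0.047},{"gripper":0,"x":0,"y":0,"z":0,"spin":0.047}])

```text
time_s: 25.45
position: [0.2771, -0.3201, 0.3317]
tcp_rot: [-3.096, -0.527, 0.001]
contact_force: [-0.1, 0.5, -2.9]
gripper_width: 0.0237
grasp_force: 50.0
```

apply_moves(deltas=[{"gripper":0,"x":0,"y":0,"z":0,"spin":0.047},{"gripper":0,"x":0,"y":0,"z":0,"spin":0.047},{"gripper":0,"x":0,"y":0,"z":0,"spin":0},{"gripper":0,"x":0,"y":0,"z":0,"spin":0},{"gripper":0,"x":0,"y":0,"z":0,"spin":0}])

```text
time_s: 25.95
position: [0.2771, -0.3201, 0.3321]
tcp_rot: [-3.14, -0.081, 0.0]
contact_force: [-0.1, 0.5, -4.4]
gripper_width: 0.0238
grasp_force: 50.0
```

Run:
```python
from h import *
t=PC-.065*U+.135*V; print(t); rel([*t,.33])
for n in('top','scene'):
    W=pieces(n); P=plate(W).reshape(-1,3)
    for nm,a,b in(('near',-.17,-.12),('far',.12,.17)):
        Q=P[(P[:,0]>a)&(P[:,0]<b)&(P[:,1]>-.15)&(P[:,1]<.0)&(P[:,2]>.066)&(P[:,2]<.074)]
        if len(Q):print(n,nm,len(Q),np.percentile(Q[:,0],[2,50,98]).round(4),np.polyfit(Q[:,1],Q[:,0],1).round(4))
    # open end edge of plate
    Q=P[(np.abs(P[:,0])<.11)&(P[:,1]>-.2)&(P[:,1]<-.1)&(abs(P[:,2]-.05)<.006)];print('end',np.percentile(Q[:,1],[1,3]))
```

```text
[0.46304563 0.04196771]
pos [ 0.2771 -0.3201  0.3321] yaw 2.95 tilt -1.0 -> tool shares [ 1.021 -1.76   0.011] mm [ 204.3 -352.1    2.2]
top n 445 px [314. 178.] xy mm [82. 31.] size [ 46. 123.] z 0.114 ymax 0.093 x 0.059 0.105
top n 238 px [318. 216.] xy mm [-41.  26.] size [60. 40.] z 0.09 ymax 0.059 x -0.075 -0.005
top n 179 px [317. 237.] xy mm [-109.   36.] size [30. 61.] z 0.1 ymax 0.067 x -0.125 -0.092
top near 155 [-0.1416 -0.1346 -0.1282] [ 0.002  -0.1347]
top far 140 [0.1252 0.1336 0.1402] [0.0321 0.1356]
end [-0.16509226 -0.1635266 ]
scene n 227 px [293. 198.] xy mm [-107.   35.] size [36. 64.] z 0.095 ymax 0.067 x -0.125 -0.088
scene n 266 px [299. 215.] xy mm [-37.  26.] size [63. 43.] z 0.086 ymax 0.059 x -0.073 0.0
scene n 520 px [320. 241.] xy mm [85. 32.] size [ 49. 125.] z 0.11 ymax 0.094 x 0.061 0.109
scene near 168 [-0.1406 -0.1317 -0.1246] [ 0.009  -0.1311]
scene far 237 [0.1293 0.1374 0.1449] [0.0147 0.1384]
end [-0.16538705 -0.16337803]
```

apply_moves(deltas=[{"gripper":0,"x":0.1135,"y":-0.1955,"z":0,"spin":0.002},{"gripper":0,"x":0.1135,"y":-0.1955,"z":0,"spin":0},{"gripper":0,"x":0.1135,"y":-0.1955,"z":0,"spin":0},{"gripper":0,"x":0.1135,"y":-0.1955,"z":0,"spin":0},{"gripper":0,"x":0.1135,"y":-0.1955,"z":0,"spin":0}])

```text
time_s: 26.55
position: [0.3826, -0.1183, 0.3325]
tcp_rot: [3.141, 0.067, 0.001]
contact_force: [1.4, -0.2, -4.0]
gripper_width: 0.0237
grasp_force: 50.0
```

apply_moves(deltas=[{"gripper":0,"x":0.1135,"y":-0.1955,"z":0,"spin":0},{"gripper":0,"x":0.1135,"y":-0.1955,"z":0,"spin":0},{"gripper":0,"x":0.1135,"y":-0.1955,"z":0,"spin":0},{"gripper":0,"x":0.1135,"y":-0.1955,"z":0,"spin":0},{"gripper":0,"x":0,"y":0,"z":0,"spin":0}])

```text
time_s: 27.05
position: [0.4677, 0.044, 0.3312]
tcp_rot: [-3.14, -0.075, 0.002]
contact_force: [-1.2, -0.5, -4.4]
gripper_width: 0.0238
grasp_force: 50.0
```

Run:
```python
from h import *
t=PC-.065*U+.135*V; rel([*t,.14])
W=pieces('top')
# scraper box pose in plate frame: underside ~.255..; look at box top face z ~ .31
for n in('scene',):
    P=plate(cloud(snap(n))).reshape(-1,3)
    Q=P[(P[:,0]>-.16)&(P[:,0]<.03)&(P[:,1]>.05)&(P[:,1]<.16)&(P[:,2]>.24)&(P[:,2]<.318)]
    print(len(Q),np.percentile(Q,[1,50,99],axis=0).round(3).tolist())
```

```text
pos [0.4677 0.044  0.3312] yaw 2.74 tilt -1.0 -> tool shares [-0.022  0.01   0.956] mm [ -4.4   2.  191.2]
top n 419 px [315. 178.] xy mm [82. 31.] size [121.  47.] z 0.114 ymax 0.092 x 0.058 0.106
top n 204 px [319. 216.] xy mm [-41.  26.] size [60. 40.] z 0.09 ymax 0.043 x -0.075 -0.005
top n 179 px [317. 237.] xy mm [-109.   36.] size [30. 61.] z 0.098 ymax 0.067 x -0.125 -0.092
501 [[-0.116, 0.099, 0.257], [-0.036, 0.101, 0.294], [0.003, 0.131, 0.318]]
```

apply_moves(deltas=[{"gripper":0,"x":-0.022,"y":0,"z":0.15,"spin":0},{"gripper":0,"x":0,"y":0,"z":0.2,"spin":0},{"gripper":0,"x":0,"y":0,"z":0.2,"spin":0},{"gripper":0,"x":0,"y":0,"z":0.2,"spin":0},{"gripper":0,"x":0,"y":0,"z":0.15,"spin":0}])

```text
time_s: 27.65
position: [0.4611, 0.0386, 0.15]
tcp_rot: [3.141, 0.064, -0.002]
contact_force: [0.5, 1.4, -3.6]
gripper_width: 0.0239
grasp_force: 50.0
```

apply_moves(deltas=[{"gripper":0,"x":0,"y":0,"z":0.05,"spin":0},{"gripper":0,"x":0,"y":0.05,"z":0,"spin":0},{"gripper":0,"x":0,"y":0.05,"z":0.02,"spin":0},{"gripper":0,"x":0,"y":0.05,"z":0.02,"spin":0},{"gripper":0,"x":0,"y":0.05,"z":0,"spin":0}])

```text
time_s: 28.15
position: [0.4639, -0.0013, 0.1347]
tcp_rot: [-3.141, -0.064, -0.001]
contact_force: [1.1, 0.7, -4.6]
gripper_width: 0.024
grasp_force: 50.0
```

Run:
```python
from h import *
o=telemetry.get_obs();print(plate(np.array(o['position'])).round(4),o['contact_force'].round(1),o['grasp_force'],o['gripper_width'])
W=pieces('scene');P=plate(W).reshape(-1,3)
s=snap('scene');cv2.imwrite('pics/s6.png',cv2.resize(s['pixels'][90:310,170:450,::-1],None,fx=2.5,fy=2.5))
```

```text
[-0.0661  0.0917  0.1347] [ 1.1  0.7 -4.6] 49.9960720539093 0.023996392355486233
scene n 783 px [299. 206.] xy mm [-64.  33.] size [ 89. 123.] z 0.12 ymax 0.077 x -0.125 -0.002
scene n 519 px [320. 241.] xy mm [84. 30.] size [ 48. 126.] z 0.109 ymax 0.093 x 0.061 0.109
```

View pics/s6.png

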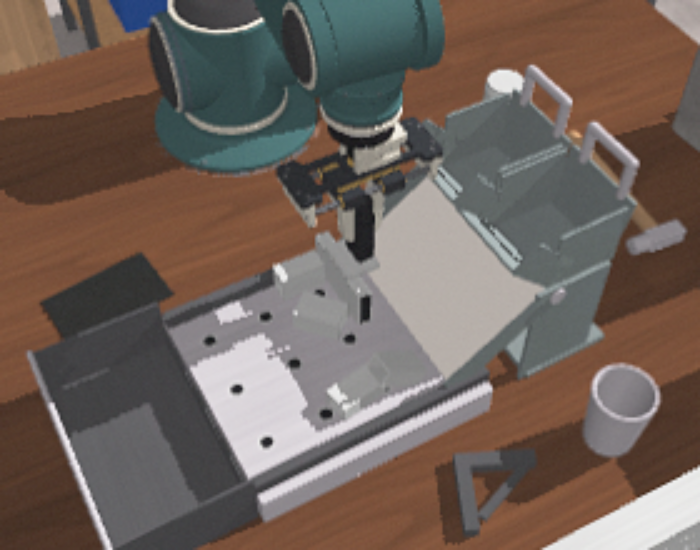

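The scraper is down behind the near column: box at about (345,275), offcuts at (295,270) and (325,312) ahead of it. I sweep.

apply_moves(deltas=[{"gripper":0,"x":0,"y":0.06,"z":0.01,"spin":0.001},{"gripper":0,"x":0,"y":0.08,"z":0,"spin":0},{"gripper":0,"x":0,"y":0.08,"z":0,"spin":0},{"gripper":0,"x":0,"y":0.08,"z":0,"spin":0},{"gripper":0,"x":0,"y":0.08,"z":0,"spin":0}])

```text
time_s: 28.75
position: [0.4666, -0.077, 0.1323]
tcp_rot: [-3.141, -0.061, -0.0]
contact_force: [0.9, 0.3, -4.0]
gripper_width: 0.0236
grasp_force: 50.0
```

apply_moves(deltas=[{"gripper":0,"x":0,"y":0.08,"z":0,"spin":0},{"gripper":0,"x":0,"y":0.08,"z":0,"spin":0},{"gripper":0,"x":0,"y":0.08,"z":0,"spin":0},{"gripper":0,"x":0,"y":0.08,"z":0,"spin":0},{"gripper":0,"x":0,"y":0.08,"z":0,"spin":0}])

```text
time_s: 29.25
position: [0.4697, -0.157, 0.1323]
tcp_rot: [-3.141, -0.06, -0.0]
contact_force: [0.8, 1.4, -3.8]
gripper_width: 0.0238
grasp_force: 50.0
```

Run:
```python
from h import *
o=telemetry.get_obs();print(plate(np.array(o['position'])).round(4),o['contact_force'].round(1),o['grasp_force'],o['gripper_width']);rel([0,0,0])
W=pieces('scene')
W=pieces('top')
```

```text
[-0.0673 -0.064   0.1323] [ 0.8  1.4 -3.8] 49.99619007110596 0.023808984550754773
pos [ 0.4697 -0.157   0.1323] yaw 2.21 tilt -1.0 -> tool shares [-2.316 -0.875  0.661] mm [-463.3 -174.9  132.3]
scene n 699 px [256. 222.] xy mm [ -64. -119.] size [123.  83.] z 0.12 ymax -0.077 x -0.125 -0.002
scene n 516 px [320. 241.] xy mm [84. 31.] size [ 49. 124.] z 0.109 ymax 0.093 x 0.059 0.109
top n 446 px [314. 178.] xy mm [82. 31.] size [ 46. 123.] z 0.115 ymax 0.093 x 0.059 0.106
top n 82 px [358. 236.] xy mm [-113. -103.] size [24. 48.] z 0.12 ymax -0.08 x -0.125 -0.101
```

apply_moves(deltas=[{"gripper":0,"x":0.015,"y":0.07,"z":0,"spin":-0.002},{"gripper":0,"x":0,"y":0.07,"z":0,"spin":0},{"gripper":0,"x":0,"y":0.07,"z":0,"spin":0},{"gripper":0,"x":0,"y":0.07,"z":0,"spin":0},{"gripper":0,"x":0,"y":0.07,"z":0,"spin":0}])

```text
time_s: 29.85
position: [0.4757, -0.2272, 0.1322]
tcp_rot: [3.141, 0.07, -0.0]
contact_force: [0.2, 0.5, -3.6]
gripper_width: 0.0236
grasp_force: 50.0
```

apply_moves(deltas=[{"gripper":0,"x":0,"y":0.07,"z":0,"spin":0},{"gripper":0,"x":0,"y":0.04,"z":0,"spin":0},{"gripper":0,"x":0,"y":0,"z":0,"spin":0},{"gripper":0,"x":0,"y":0,"z":0,"spin":0},{"gripper":0,"x":0,"y":0,"z":0,"spin":0}])

```text
time_s: 30.35
position: [0.4767, -0.2474, 0.1322]
tcp_rot: [-3.141, -0.071, -0.0]
contact_force: [-0.5, 0.2, -4.3]
gripper_width: 0.0237
grasp_force: 50.0
```

Run:
```python
from h import *
o=telemetry.get_obs();print(plate(np.array(o['position'])).round(4),o['contact_force'].round(1),o['grasp_force'],o['gripper_width']);rel([0,0,0])
W=pieces('top'); 
W=pieces('scene'); print('tray')
pieces('scene',.018,.12,(-.14,.14,-.32,-.175),W=W)
t=PC+.065*U+.145*V; rel([*t,.332])
```

```text
[-0.0642 -0.1547  0.1322] [-0.5  0.2 -4.3] 49.996140003204346 0.023658648151482962
pos [ 0.4767 -0.2474  0.1322] yaw 2.58 tilt -1.0 -> tool shares [-2.326 -1.343  0.661] mm [-465.1 -268.6  132.3]
top n 449 px [314. 178.] xy mm [87. 32.] size [ 58. 120.] z 0.113 ymax 0.093 x 0.058 0.116
scene n 523 px [320. 241.] xy mm [85. 31.] size [ 47. 124.] z 0.109 ymax 0.093 x 0.061 0.11
tray
scene n 660 px [227. 239.] xy mm [ -70. -214.] size [140.  77.] z 0.12 ymax -0.175 x -0.14 0.0
scene n 31 px [200. 228.] xy mm [-138. -275.] size [23.  3.] z 0.092 ymax -0.263 x -0.14 -0.137
pos [ 0.4768 -0.2474  0.1323] yaw 2.59 tilt -1.0 -> tool shares [ 0.647 -1.498 -0.998] mm [ 129.4 -299.6 -199.7]
```

apply_moves(deltas=[{"gripper":0,"x":0,"y":0,"z":-0.15,"spin":0},{"gripper":0,"x":0,"y":0,"z":-0.24,"spin":0},{"gripper":0,"x":0,"y":0,"z":-0.24,"spin":0},{"gripper":0,"x":0,"y":0,"z":-0.24,"spin":0},{"gripper":0,"x":0,"y":0,"z":-0.13,"spin":0}])

```text
time_s: 30.95
position: [0.477, -0.2476, 0.3368]
tcp_rot: [3.138, 0.071, 0.006]
contact_force: [-0.3, -0.1, -4.7]
gripper_width: 0.0237
grasp_force: 50.0
```

apply_moves(deltas=[{"gripper":0,"x":0.0925,"y":-0.211,"z":0,"spin":0},{"gripper":0,"x":0.0925,"y":-0.211,"z":0,"spin":0},{"gripper":0,"x":0.0925,"y":-0.211,"z":0,"spin":0},{"gripper":0,"x":0.0925,"y":-0.211,"z":0,"spin":0},{"gripper":0,"x":0.0925,"y":-0.211,"z":0,"spin":0}])

```text
time_s: 31.45
position: [0.5599, -0.0306, 0.3325]
tcp_rot: [3.141, 0.071, 0.001]
contact_force: [0.3, -0.6, -3.8]
gripper_width: 0.0235
grasp_force: 50.0
```

apply_moves(deltas=[{"gripper":0,"x":0.0925,"y":-0.211,"z":0,"spin":0},{"gripper":0,"x":0.0925,"y":-0.211,"z":0,"spin":0},{"gripper":0,"x":0,"y":0,"z":0,"spin":0},{"gripper":0,"x":0,"y":0,"z":0,"spin":0},{"gripper":0,"x":0,"y":0,"z":0,"spin":0}])

```text
time_s: 31.95
position: [0.5926, 0.0526, 0.3324]
tcp_rot: [3.141, 0.07, 0.0]
contact_force: [-0.1, 0.1, -4.9]
gripper_width: 0.0238
grasp_force: 50.0
```

Run:
```python
from h import *
t=PC+.063*U+.142*V; rel([*t,.143])
W=pieces('top'); 
W=pieces('scene');print('tray')
pieces('scene',.012,.085,(-.135,.135,-.318,-.175),W=W)
P=plate(W).reshape(-1,3)
Q=P[(P[:,0]>-.03)&(P[:,0]<.16)&(P[:,1]>.05)&(P[:,1]<.16)&(P[:,2]>.24)&(P[:,2]<.318)]
print(len(Q),np.percentile(Q,[1,50,99],axis=0).round(3).tolist())
```

```text
pos [0.5926 0.0526 0.3324] yaw 2.55 tilt -1.0 -> tool shares [-0.01  -0.011  0.947] mm [ -2.   -2.1 189.4]
top n 409 px [315. 178.] xy mm [82. 29.] size [ 46. 117.] z 0.112 ymax 0.088 x 0.059 0.106
scene n 519 px [320. 241.] xy mm [84. 31.] size [ 49. 125.] z 0.111 ymax 0.094 x 0.06 0.108
tray
scene n 442 px [223. 242.] xy mm [ -77. -226.] size [ 53. 100.] z 0.071 ymax -0.199 x -0.126 -0.027
574 [[0.009, 0.104, 0.257], [0.086, 0.106, 0.294], [0.128, 0.125, 0.318]]
```

apply_moves(deltas=[{"gripper":0,"x":-0.018,"y":-0.01,"z":0.15,"spin":0},{"gripper":0,"x":0,"y":0,"z":0.2,"spin":0},{"gripper":0,"x":0,"y":0,"z":0.2,"spin":0},{"gripper":0,"x":0,"y":0,"z":0.2,"spin":0},{"gripper":0,"x":0,"y":0,"z":0.1,"spin":0}])

```text
time_s: 32.55
position: [0.5878, 0.0538, 0.1587]
tcp_rot: [3.141, 0.068, -0.005]
contact_force: [0.1, -0.5, -4.6]
gripper_width: 0.024
grasp_force: 50.0
```

apply_moves(deltas=[{"gripper":0,"x":0,"y":0,"z":0.08,"spin":0},{"gripper":0,"x":0,"y":0,"z":0.017,"spin":0},{"gripper":0,"x":0,"y":0.05,"z":0,"spin":0},{"gripper":0,"x":0,"y":0.05,"z":0.02,"spin":0},{"gripper":0,"x":0,"y":0.05,"z":0.02,"spin":0}])

```text
time_s: 33.05
position: [0.5912, 0.0239, 0.136]
tcp_rot: [-3.141, -0.07, -0.003]
contact_force: [-0.6, 1.7, -2.6]
gripper_width: 0.0237
grasp_force: 50.0
```

Run:
```python
from h import *
o=telemetry.get_obs();print(plate(np.array(o['position'])).round(4),o['contact_force'].round(1),o['grasp_force'],o['gripper_width']);rel([0,0,0])
W=pieces('scene'); W=pieces('top')
```

```text
[0.0622 0.1112 0.136 ] [-0.6  1.7 -2.6] 49.99742925167084 0.023655194536542853
pos [0.5912 0.0239 0.136 ] yaw 2.55 tilt -1.0 -> tool shares [-2.96  -0.012  0.674] mm [-591.9   -2.4  134.8]
scene n 794 px [322. 238.] xy mm [70. 24.] size [122. 134.] z 0.12 ymax 0.096 x 0.004 0.125
top n 206 px [328. 179.] xy mm [ 80. -17.] size [60. 46.] z 0.1 ymax 0.014 x 0.059 0.104
top n 42 px [298. 200.] xy mm [12. 87.] size [16. 21.] z 0.12 ymax 0.095 x 0.001 0.023
```

apply_moves(deltas=[{"gripper":0,"x":0,"y":0.06,"z":0.015,"spin":0},{"gripper":0,"x":0,"y":0.08,"z":0,"spin":0},{"gripper":0,"x":0,"y":0.08,"z":0,"spin":0},{"gripper":0,"x":0,"y":0.08,"z":0,"spin":0},{"gripper":0,"x":0,"y":0.08,"z":0,"spin":0}])

```text
time_s: 33.65
position: [0.5939, -0.0527, 0.1319]
tcp_rot: [3.141, 0.069, 0.0]
contact_force: [-0.7, 1.0, -4.2]
gripper_width: 0.0235
grasp_force: 50.0
```

apply_moves(deltas=[{"gripper":0,"x":0,"y":0.08,"z":0,"spin":0},{"gripper":0,"x":0,"y":0.08,"z":0,"spin":0},{"gripper":0,"x":0,"y":0.08,"z":0,"spin":0},{"gripper":0,"x":0,"y":0.08,"z":0,"spin":0},{"gripper":0,"x":0,"y":0.08,"z":0,"spin":0}])

```text
time_s: 34.15
position: [0.5975, -0.1322, 0.1318]
tcp_rot: [-3.141, -0.07, 0.0]
contact_force: [-0.1, 0.3, -3.1]
gripper_width: 0.0241
grasp_force: 50.0
```

Run:
```python
from h import *
o=telemetry.get_obs();print(plate(np.array(o['position'])).round(4),o['contact_force'].round(1),o['grasp_force'],o['gripper_width']);rel([0,0,0])
W=pieces('scene'); W=pieces('top')
```

```text
[ 0.0616 -0.045   0.1318] [-0.1  0.3 -3.1] 49.997406005859375 0.024095867725838195
pos [ 0.5975 -0.1322  0.1318] yaw 2.56 tilt -1.0 -> tool shares [-2.955 -0.794  0.659] mm [-591.  -158.8  131.9]
scene n 734 px [280. 257.] xy mm [  65. -112.] size [122. 105.] z 0.12 ymax -0.059 x 0.003 0.125
top n 69 px [347. 196.] xy mm [ 19. -70.] size [19. 36.] z 0.12 ymax -0.061 x 0.001 0.038
```

apply_moves(deltas=[{"gripper":0,"x":0,"y":0.07,"z":0,"spin":0},{"gripper":0,"x":0,"y":0.07,"z":0,"spin":0},{"gripper":0,"x":0,"y":0.07,"z":0,"spin":0},{"gripper":0,"x":0,"y":0.07,"z":0,"spin":0},{"gripper":0,"x":0,"y":0.07,"z":0,"spin":0}])

```text
time_s: 34.75
position: [0.6007, -0.2021, 0.1318]
tcp_rot: [3.141, 0.07, -0.0]
contact_force: [-0.3, 0.1, -4.5]
gripper_width: 0.0237
grasp_force: 50.0
```

apply_moves(deltas=[{"gripper":0,"x":0,"y":0.07,"z":0,"spin":0},{"gripper":0,"x":0,"y":0.07,"z":0,"spin":0},{"gripper":0,"x":0,"y":0.07,"z":0,"spin":0},{"gripper":0,"x":0,"y":0.02,"z":0,"spin":0},{"gripper":0,"x":0,"y":0,"z":0,"spin":0}])

```text
time_s: 35.25
position: [0.6026, -0.2474, 0.1317]
tcp_rot: [-3.141, -0.069, 0.0]
contact_force: [-0.2, -0.1, -4.3]
gripper_width: 0.0236
grasp_force: 50.0
```

apply_moves(deltas=[{"gripper":0,"x":0,"y":0,"z":0,"spin":0},{"gripper":0,"x":0,"y":0,"z":0,"spin":0},{"gripper":0,"x":0,"y":0,"z":-0.15,"spin":0},{"gripper":0,"x":0,"y":0,"z":-0.24,"spin":0},{"gripper":0,"x":0,"y":0,"z":-0.24,"spin":0}])

```text
time_s: 35.75
position: [0.6023, -0.2461, 0.2591]
tcp_rot: [-3.14, -0.071, 0.001]
contact_force: [0.2, -0.3, -3.0]
gripper_width: 0.0236
grasp_force: 50.0
```

Run:
```python
from h import *
o=telemetry.get_obs();print(plate(np.array(o['position'])).round(4),o['contact_force'].round(1),o['grasp_force'],o['gripper_width'])
W=pieces('scene',zmin=.056); pieces('top',zmin=.056); print('tray')
pieces('scene',.012,.085,(-.135,.135,-.318,-.175),W=W)
s=snap('scene');cv2.imwrite('pics/s7.png',cv2.resize(s['pixels'][90:310,170:450,::-1],None,fx=2.5,fy=2.5))
```

```text
[ 0.0613 -0.159   0.2591] [ 0.2 -0.3 -3. ] 49.99800503253937 0.0236265995054486
top n 15 px [288. 182.] xy mm [ 80. 120.] size [ 7. 21.] z 0.064 ymax 0.124 x 0.07 0.09
top n 20 px [288. 190.] xy mm [ 51. 121.] size [30.  8.] z 0.066 ymax 0.125 x 0.036 0.066
top n 18 px [289. 200.] xy mm [ 19. 120.] size [ 7. 27.] z 0.064 ymax 0.124 x 0.005 0.032
top n 20 px [289. 211.] xy mm [-19. 120.] size [43.  8.] z 0.065 ymax 0.125 x -0.041 0.002
top n 20 px [290. 224.] xy mm [-60. 120.] size [10. 30.] z 0.066 ymax 0.125 x -0.075 -0.044
top n 18 px [291. 238.] xy mm [-107.  120.] size [ 7. 33.] z 0.062 ymax 0.124 x -0.124 -0.091
tray
scene n 439 px [223. 242.] xy mm [ -77. -225.] size [53. 99.] z 0.072 ymax -0.199 x -0.126 -0.027
scene n 433 px [241. 284.] xy mm [  82. -234.] size [80. 44.] z 0.062 ymax -0.195 x 0.057 0.104
```

View pics/s7.png

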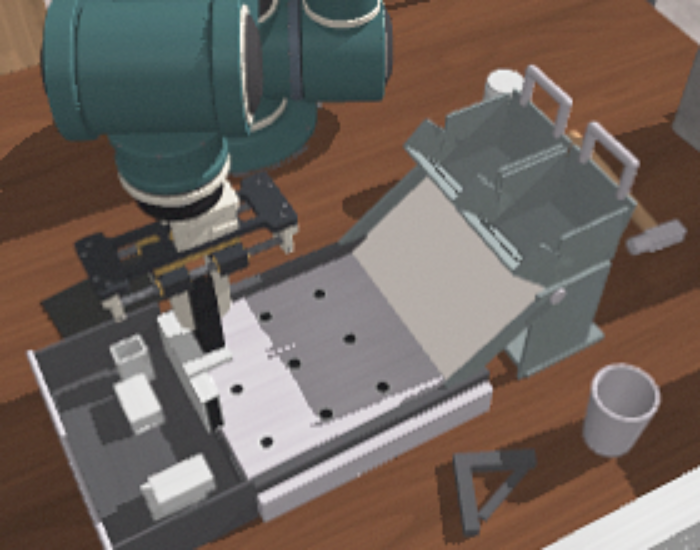

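The plate is clear and the offcuts are in the tray at (130,355), (138,400) and (180,485), the last probably a stack of two. I return the scraper to the pad.

apply_moves(deltas=[{"gripper":0,"x":0,"y":0,"z":-0.2,"spin":0},{"gripper":0,"x":0,"y":0,"z":-0.17,"spin":0},{"gripper":0,"x":-0.205,"y":0.037,"z":0,"spin":0},{"gripper":0,"x":-0.205,"y":0.037,"z":0,"spin":0},{"gripper":0,"x":-0.205,"y":0.037,"z":0,"spin":0}])

```text
time_s: 36.4
position: [0.4795, -0.2741, 0.3299]
tcp_rot: [-3.14, -0.072, 0.003]
contact_force: [0.5, -1.2, -3.4]
gripper_width: 0.0237
grasp_force: 50.0
```

apply_moves(deltas=[{"gripper":0,"x":-0.205,"y":0.037,"z":0,"spin":0},{"gripper":0,"x":-0.205,"y":0.037,"z":0,"spin":0},{"gripper":0,"x":-0.205,"y":0.037,"z":0,"spin":0},{"gripper":0,"x":-0.205,"y":0.037,"z":0,"spin":0},{"gripper":0,"x":-0.205,"y":0.037,"z":0,"spin":0}])

```text
time_s: 36.9
position: [0.2761, -0.3202, 0.3302]
tcp_rot: [-3.14, -0.072, 0.001]
contact_force: [0.3, -0.9, -4.5]
gripper_width: 0.024
grasp_force: 50.0
```

apply_moves(deltas=[{"gripper":0,"x":0,"y":0,"z":0,"spin":-0.047},{"gripper":0,"x":0,"y":0,"z":0,"spin":-0.047},{"gripper":0,"x":0,"y":0,"z":0,"spin":-0.047},{"gripper":0,"x":0,"y":0,"z":0,"spin":-0.047},{"gripper":0,"x":0,"y":0,"z":0,"spin":-0.047}])

```text
time_s: 37.4
position: [0.2776, -0.3203, 0.3302]
tcp_rot: [-2.898, -1.207, 0.001]
contact_force: [0.5, -0.2, -4.0]
gripper_width: 0.0238
grasp_force: 50.0
```

apply_moves(deltas=[{"gripper":0,"x":0,"y":0,"z":0,"spin":-0.047},{"gripper":0,"x":0,"y":0,"z":0,"spin":-0.047},{"gripper":0,"x":0,"y":0,"z":0,"spin":-0.047},{"gripper":0,"x":0,"y":0,"z":0,"spin":-0.047},{"gripper":0,"x":0,"y":0,"z":0,"spin":-0.047}])

```text
time_s: 37.9
position: [0.2777, -0.3203, 0.3302]
tcp_rot: [-2.267, -2.172, -0.0]
contact_force: [-0.3, -0.5, -4.0]
gripper_width: 0.0239
grasp_force: 50.0
```

apply_moves(deltas=[{"gripper":0,"x":0,"y":0,"z":0,"spin":-0.047},{"gripper":0,"x":0,"y":0,"z":0,"spin":-0.031},{"gripper":0,"x":0,"y":0,"z":0,"spin":0},{"gripper":0,"x":0,"y":0,"z":0,"spin":0},{"gripper":0,"x":0,"y":0,"z":0,"spin":0}])

```text
time_s: 38.4
position: [0.2777, -0.3205, 0.3313]
tcp_rot: [-1.996, -2.425, -0.0]
contact_force: [-0.0, 0.7, -4.8]
gripper_width: 0.0235
grasp_force: 50.0
```

Run:
```python
from h import *
rel([.277,-.320,.0806]);o=telemetry.get_obs();print(o['gripper_width'],o['contact_force'].round(1))
W=pieces('scene',zmin=.056); pieces('scene',.012,.085,(-.135,.135,-.318,-.175),W=W)
W=pieces('top',zmin=.056,box=(-.125,.125,-.165,.11)); pieces('top',.012,.085,(-.135,.135,-.318,-.175),W=W)
# pad in scene: dark pixels z~.004
s=snapshot('scene');W=cloud(s);d=(s['pixels'].max(2)<55)&(W[...,2]>-.004)&(W[...,2]<.012)&(W[...,0]>.18)&(W[...,0]<.4)&(W[...,1]<-.2)&(W[...,1]>-.45)
k,l,st,c=cv2.connectedComponentsWithStats(d.astype(np.uint8));i=1+st[1:,4].argmax();print('pad',st[i,4],cv2.minAreaRect((W[l==i][:,:2]*1000).astype(np.float32)))
```

```text
pos [ 0.2777 -0.3205  0.3313] yaw 101.07 tilt -1.0 -> tool shares [ 0.002 -0.002  1.254] mm [  0.4  -0.5 250.7]
0.023514016909810854 [-0.   0.7 -4.8]
scene n 22 px [347. 235.] xy mm [100. 122.] size [35.  7.] z 0.062 ymax 0.125 x 0.082 0.118
scene n 440 px [223. 242.] xy mm [ -77. -225.] size [53. 99.] z 0.071 ymax -0.199 x -0.126 -0.028
scene n 433 px [241. 284.] xy mm [  81. -234.] size [78. 46.] z 0.064 ymax -0.196 x 0.057 0.103
top n 303 px [392. 178.] xy mm [  75. -232.] size [47. 75.] z 0.07 ymax -0.195 x 0.051 0.099
top n 295 px [394. 222.] xy mm [ -79. -226.] size [ 47. 103.] z 0.076 ymax -0.195 x -0.126 -0.029
pad 779 ((285.21966552734375, -309.7441711425781), (96.59461975097656, 156.2989959716797), 7.907208442687988)
```

apply_moves(deltas=[{"gripper":0,"x":0,"y":0,"z":0.24,"spin":0},{"gripper":0,"x":0,"y":0,"z":0.24,"spin":0},{"gripper":0,"x":0,"y":0,"z":0.24,"spin":0},{"gripper":0,"x":0,"y":0,"z":0.24,"spin":0},{"gripper":0,"x":0,"y":0,"z":0.14,"spin":0}])

```text
time_s: 39.05
position: [0.2768, -0.3194, 0.108]
tcp_rot: [-1.993, -2.424, -0.001]
contact_force: [-0.2, 0.5, -2.8]
gripper_width: 0.0238
grasp_force: 50.0
```

apply_moves(deltas=[{"gripper":0,"x":0,"y":0,"z":0.08,"spin":0},{"gripper":0,"x":0,"y":0,"z":0.04,"spin":0},{"gripper":0,"x":0,"y":0,"z":0.02,"spin":0},{"gripper":0,"x":0,"y":0,"z":0.005,"spin":0},{"gripper":0,"x":0,"y":0,"z":0,"spin":0}])

```text
time_s: 39.55
position: [0.278, -0.321, 0.084]
tcp_rot: [1.993, 2.426, -0.001]
contact_force: [1.1, -0.8, -3.4]
gripper_width: 0.0239
grasp_force: 50.0
```

```bash
python3 -c "
from h import *
rel([.277,-.320,.0806]);o=telemetry.get_obs();print(o['contact_force'],o['torque'])"
```

```text
pos [ 0.278 -0.321  0.084] yaw 101.19 tilt -1.0 -> tool shares [ 0.006 -0.004  0.017] mm [ 1.2 -0.8  3.3]
[ 1.09017451 -0.81687229 -3.38244467] [-0.07958335 -0.02286844  0.05089193]
```

apply_moves(deltas=[{"gripper":0,"x":0,"y":0,"z":0.012,"spin":0},{"gripper":0,"x":0,"y":0,"z":0.005,"spin":0},{"gripper":0,"x":0,"y":0,"z":0,"spin":0},{"gripper":0,"x":0,"y":0,"z":0,"spin":0},{"gripper":0,"x":0,"y":0,"z":0,"spin":0}])

```text
time_s: 40.05
position: [0.2778, -0.3209, 0.0801]
tcp_rot: [1.994, 2.427, -0.0]
contact_force: [-0.6, 1.3, 5.5]
gripper_width: 0.024
grasp_force: 50.0
```

It has touched down (+5.5 N). I open and rise.

apply_moves(deltas=[{"gripper":0.4,"x":0,"y":0,"z":0,"spin":0},{"gripper":0.6,"x":0,"y":0,"z":0,"spin":0},{"gripper":0.8,"x":0,"y":0,"z":0,"spin":0},{"gripper":1,"x":0,"y":0,"z":0,"spin":0},{"gripper":1,"x":0,"y":0,"z":0,"spin":0}])

```text
time_s: 40.55
position: [0.2777, -0.3206, 0.0794]
tcp_rot: [-1.994, -2.428, -0.0]
contact_force: [-0.0, 0.3, 0.3]
gripper_width: 0.0593
grasp_force: 0.0
```

apply_moves(deltas=[{"gripper":1,"x":0,"y":0,"z":0,"spin":0},{"gripper":1,"x":0,"y":0,"z":0,"spin":0},{"gripper":1,"x":0,"y":0,"z":0,"spin":0},{"gripper":1,"x":0,"y":0,"z":-0.15,"spin":0},{"gripper":1,"x":0,"y":0,"z":-0.2,"spin":0}])

```text
time_s: 41.05
position: [0.2771, -0.3198, 0.1487]
tcp_rot: [-1.992, -2.425, -0.001]
contact_force: [-0.3, 0.5, 0.3]
gripper_width: 0.0925
grasp_force: 0.0
```

apply_moves(deltas=[{"gripper":1,"x":0,"y":0,"z":-0.24,"spin":0},{"gripper":1,"x":0,"y":0,"z":-0.24,"spin":0},{"gripper":1,"x":0,"y":0,"z":-0.2,"spin":0},{"gripper":1,"x":0,"y":0,"z":0,"spin":0},{"gripper":1,"x":0,"y":0,"z":0,"spin":0}])

```text
time_s: 41.55
position: [0.2778, -0.3208, 0.2859]
tcp_rot: [1.993, 2.427, -0.0]
contact_force: [1.0, 0.5, -0.1]
gripper_width: 0.0929
grasp_force: 0.0
```

Run:
```python
from h import *
W=pieces('scene',zmin=.056); pieces('scene',.012,.085,(-.135,.135,-.318,-.175),W=W)
P=W.reshape(-1,3)
Q=P[(P[:,0]>.22)&(P[:,0]<.36)&(P[:,1]>-.42)&(P[:,1]<-.22)&(P[:,2]>.05)&(P[:,2]<.17)]
for a,b in((.055,.07),(.142,.162)):
    q=Q[(Q[:,2]>a)&(Q[:,2]<b)];print(cv2.minAreaRect((q[:,:2]*1000).astype(np.float32)),q[:,2].max())
s=snap('scene');cv2.imwrite('pics/s8.png',cv2.resize(s['pixels'][90:330,120:460,::-1],None,fx=2.3,fy=2.3))
```

```text
scene n 19 px [343. 230.] xy mm [ 75. 122.] size [ 5. 41.] z 0.062 ymax 0.125 x 0.055 0.096
scene n 437 px [223. 242.] xy mm [ -75. -226.] size [53. 99.] z 0.071 ymax -0.199 x -0.125 -0.026
scene n 437 px [240. 284.] xy mm [  81. -234.] size [78. 45.] z 0.062 ymax -0.195 x 0.058 0.103
((291.7389831542969, -317.7747802734375), (53.352455139160156, 118.94303131103516), 11.621861457824707) 0.06999958928061284
((283.6579284667969, -320.37835693359375), (24.664684295654297, 31.95509147644043), 14.007317543029785) 0.15635829610088162
```

View pics/s8.png

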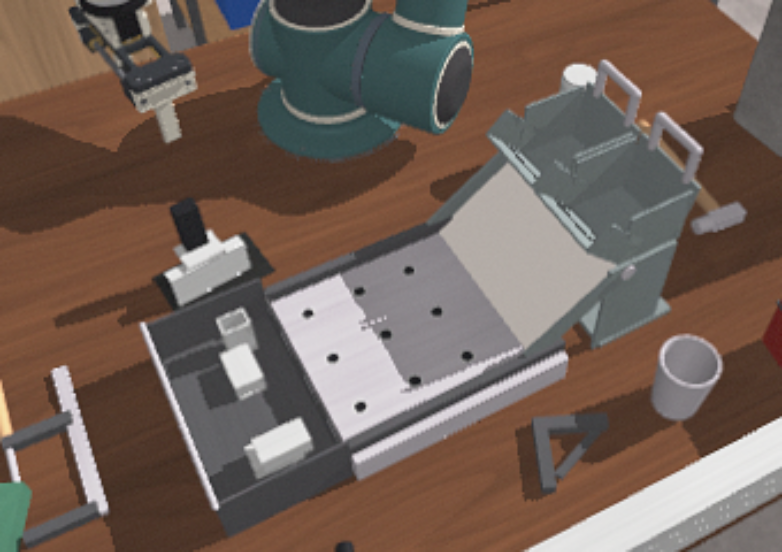

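The scraper stands upright on its pad (210,255). The plate is clear, four offcuts are in the tray ((233,330), (242,372) and a stacked pair at (278,445)), both hoppers are upright, and the bystanders have not moved.

```bash
python3 -c "
from bench import job
print(job.finish_job())"
```

```text
the job is handed in; nothing more can be done
None
```

The job is handed in: both hoppers were emptied and swung back upright, all four offcuts were swept into the tray, and the scraper was put back upright on its pad, with the last camera check showing all of that in place (the judge returned no verdict).

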